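Key the carrier plate onto the bander post and build the weighted column

TASK

Take the black dust cap off the keyed post and put it in the small-parts tray, then fit the carrier plate over the post and turn it until its tab drops into the keyway and the plate sits fully home, flat on the flange. Then stack every closed metal case on the bench squarely on the carrier as one column, lengthwise along it and centred, and finish it with the hold-down weight set squarely on top, ready for banding. Keep the robot off everything else lying about on the bench.

Things in the scene. Friction and masses are not known exactly. Their poses are not given: they have to be found in the camera images.
- post: fixed pedestal: grey base plate 120 x 120 x 12 mm bolted to the bench, with a steel flange 52 mm across above it (top 40 mm above the bench) and a keyed shaft standing on the flange. Origin on the shaft axis at bench level, z up. The keyway in the shaft opens towards +x of this frame
- post_seat (a point): point on the shaft axis at the flange's top face (40 mm above the bench), where the carrier seats; same axes as the post. The shaft rises 20 mm from here: the lower 11 mm are a shoulder 29.6 mm across, cut by one keyway 9 mm wide and 4.5 mm deep on the +x side; the upper 9 mm are a thinner pilot 21 mm across
- carrier_mid (a point): carrier: loose aluminium plate 100 (x) x 62 (y) x 24 (z) mm, 300 g, with a round through-bore 32 mm across in its centre and one inward tab in the bore. A small nose 14 mm wide sticks 10 mm out of its +x end (lower half of the end face). Point on the bore axis, half-way up (12 mm above the underside); x towards tab and nose, z up
- carrier_tab (a point): tip of the carrier's tab, half-way up: dark steel, 7.5 mm wide, full plate thickness, on the bore's +x side, its tip 11.5 mm from the bore axis. With the tab off the keyway the plate rests on the shoulder 11 mm too high; in line with it, the plate drops till its underside lies on the flange and its top stands 4 mm above the shaft's end
- cap_mid (a point): dust cap: black plastic cap 40 mm across and 32 mm high, open below, 40 g, at the start loosely over the keyed shaft, resting on the flange; lifts straight off. Point on its axis half-way up (16 mm above its lower rim)
- weight_mid (a point): hold-down weight: steel plate 90 (x) x 60 (y) x 10 (z) mm with a dark upright grip bar 50 (x) x 20 (y) mm on its middle, rising 30 mm from the plate (40 mm high in all), 350 g. Point on its centre line, 20 mm above its underside; x along its length, z up
- tray: fixed small-parts tray of grey plastic, open on top, 125 x 125 x 22 mm outside, walls and floor 3 mm thick. Origin at the centre of its underside, z up
- case0_mid (a point): closed flat metal case 92 (x) x 60 (y) x 28 (z) mm, 150 to 310 g, all cases alike in size; lid shut for good, plain flat top and underside, may lie either way up. Point at its centre, half-way up (14 mm); x along its length, z up. Between three and five cases are present; None at the start for an absent one
- case1_mid (a point): closed flat metal case 92 (x) x 60 (y) x 28 (z) mm, 150 to 310 g, all cases alike in size; lid shut for good, plain flat top and underside, may lie either way up. Point at its centre, half-way up (14 mm); x along its length, z up. Between three and five cases are present; None at the start for an absent one
- case2_mid (a point): closed flat metal case 92 (x) x 60 (y) x 28 (z) mm, 150 to 310 g, all cases alike in size; lid shut for good, plain flat top and underside, may lie either way up. Point at its centre, half-way up (14 mm); x along its length, z up. Between three and five cases are present; None at the start for an absent one
- case3_mid (a point): closed flat metal case 92 (x) x 60 (y) x 28 (z) mm, 150 to 310 g, all cases alike in size; lid shut for good, plain flat top and underside, may lie either way up. Point at its centre, half-way up (14 mm); x along its length, z up. Between three and five cases are present; None at the start for an absent one
- case4_mid (a point): closed flat metal case 92 (x) x 60 (y) x 28 (z) mm, 150 to 310 g, all cases alike in size; lid shut for good, plain flat top and underside, may lie either way up. Point at its centre, half-way up (14 mm); x along its length, z up. Between three and five cases are present; None at the start for an absent one
- bottle: bystander: white closed plastic bottle 44 mm across, 110 mm high; origin under its centre
- tape: bystander: roll of clear tape lying flat, 72 mm across, 18 mm high; origin under its centre
- driver: bystander: screwdriver lying on the bench, 150 mm long along its x
- brush: bystander: small brush lying on the bench, 150 mm long along its x
- pot: bystander: white closed jar 48 mm across, 50 mm high; origin under its centre
- gauge: bystander: steel gauge block 50 x 30 x 20 mm; origin under its centre
Mind the look-alikes: they are no part of the job. What is shaped like the part that bears cap_mid but red, turquoise or yellow is not meant.

How it is judged:
By the outcome, as a careful person would: the job done as asked, in the order asked, and still so for the second after the job is handed in, with the robot touching nothing.
Of case0, case1, case2, case3, case4 only 3 to 5 are there at a start; the rules pass over those that are not, and their reading is None.
At some moment in a run one of carrier, weight may be knocked a few centimetres aside while the robot is not near it.
Once in a run the grip may slacken for a moment while it holds something.
It also fails if it takes over 210 s, if anything falls off the work surface, if the arm or the gripper's body presses on something with over 40 N, if the wrist force passes 120 N, or if a joint passes its speed limit or range.

ROBOT

A 6-joint arm with a two-finger parallel gripper is mounted at the origin on the work surface. World frame = base frame: x ahead of the robot, y to its left, z up, the work surface at z = 0. Lengths are in m, angles in rad, forces in N, time in s.
With the tool pointing down it reaches from about 0.35 to 0.975 m from the base axis. Payload 4.9 kg.
Tool frame: the origin (TCP) lies at the very end of the fingers, on their centre line; the grasp point (between the pads) lies behind it (manip.grip_depth is the z of the grasp point in the tool frame, in m); z points along the fingers, y is the direction in which the jaws open and shut (so a half turn about z gives the same grasp; the last joint's range is limited). The gripper opens to 85 mm and grips with 20 to 120 N. Pads are 22 mm wide; open, the fingers measure 114 mm over their backs; the gripper's body (76 mm by 85 mm) begins 54 mm behind the grasp point. The pads swing forward as they close: fully open they stand 13 mm farther back than shut.
Start: joints at [1.101, 0.053, 1.613, -0, 1.476, -0.119], TCP at [0.215, 0.587, 0.231] pointing down, gripper open.
Joint ranges: [-3.01, 3.01], [-1.01, 2.22], [0.06, 2.58], [-1.02, 4.17], [0.09, 2.62], [-3.14, 3.14]. Speed limits (rad/s): [2.57, 2.57, 3.14, 3.14, 3.14, 3.14].

INTERFACE

Orientations are given as a unit quaternion [w, x, y, z].
In Python, from plant import state, optics, manip, silhouettes, place_of gives the robot as it stands. The module is installed in compiled form; this text tells all that it offers.
- The arm moves only by the tool jog_arm, never from a script. Its argument "increments" is a list of rows, each an object with "slide": the shift along the tool's x, y, z in mm, a list of three; "rotation": the turn, a rotation vector about the tool's x, y, z in degrees, a list of three. A call has 1 to 20 rows; each row shifts and turns the commanded pose from where the row before left it, along the tool's axes as they then stand; what a row does not reach is not made up. A row lasts 1/12 s, in which the tool goes at most 41.7 mm and 7.16 degrees, less where a joint would pass 70% of its speed; a pose out of reach is approached as far as the arm can. A call with a gripper value outside its range is refused whole. "fingers" is the opening, from 0 (shut) to 1 (fully open), set as the call begins (left out, the last holds). The fingers move at their own pace and stop on an object; the grip force is fixed at half the most. Time passes only in rows, so rows that do not move let the fingers close. It gives the time, the measured TCP pose, the force and the opening at its end, in the units of the state.
- state(): the state, without advancing time (a new reading comes with each control period).
- optics.grab_frame(name): name is "side" or "top"; returns a dict with "frame" (384x512x3 uint8, blue, green, red), "camera_matrix" (3x3 intrinsics, pixels), "R" (3x3) and "t" (3): a world point X has camera coordinates R X + t. Camera axes: x right, y down, z forward; pixel columns grow to the right and rows downward; lengths in m; the calibration is good to about 2 mm. A picture is of the moment at which its call begins. There is no depth.
- manip.job_done(): hands the job in, once; it reports no verdict.
Trained networks look in the newest picture that a camera, given by its name, has taken for a name from the list of things; names that differ only in an ending like _2 or _b are one class to them, and where a whole thing is asked for, a point or a joint stands for the part that bears it (a point fixed in the world has none). Each returns a list of dicts, best first, with "score" (0 to 1); they miss things now and then, are a little off and sometimes report something else, mostly with a low value. They report only what shows in the picture. A call takes as long as a camera call. They do not tell look-alikes from the thing itself.
- silhouettes(thing, camera): "mask" (384x512 bool, what is visible of it) and "bbox" ([left, top, right, bottom] in pixels, round what is visible of it).
- place_of(thing, camera): "uv" ([column, row] in pixels: a listed point, or the origin of a listed thing).
The state is a dict: "time": time; "joint_pos": joint angles; "joint_vel": joint speeds; "joint_efforts": joint torques, N m; "tool_pos": TCP position; "tool_rot": TCP orientation; "contact_force": force on the tool from outside, world axes, zero at the start; "ft_torque": the same for the moment, N m; "gripper_width": opening from 0.0 (shut) to 1.0 (fully open).
Only numpy, scipy, OpenCV 4.12 (cv2) and the standard library are available. Lean on these libraries where they do the work, as an engineer would, in place of code of your own. Each camera call takes 0.05 s, during which the arm holds its last target.

## Working session

There is one attempt and no reset: what is moved stays moved. The work goes in short steps, Python scripts to look and compute and a tool call to move; the robot and the scene stay as the last step left them, time stands still between calls to the robot, and variables do not carry over. Pictures are saved under pics/ and viewed, and the job is handed in when it is done.

Besides the shell and the picture viewer there is one more tool, called as name(argument=value, ...) on one line, values as JSON. jog_arm: Moves the arm, as the interface text tells. Its arguments: {"type":"object","properties":{"increments":{"type":"array","items":{"type":"object","properties":{"slide":{"type":"array","items":{"type":"number"}},"rotation":{"type":"array","items":{"type":"number"}}}}},"fingers":{"type":"number"}},"required":["increments"]}

```bash
mkdir -p pics; python3 - <<'E'
from plant import state, optics, manip
import cv2
s=state()
for k,v in s.items(): print(k,v)
print(manip.grip_depth)
for n in("side","top"):
    d=optics.grab_frame(n); cv2.imwrite(f"pics/{n}0.png",cv2.resize(d["frame"],(800,600),interpolation=cv2.INTER_CUBIC))
    print(n,d["camera_matrix"],d["R"],d["t"],-d["R"].T@d["t"])
E
```

```text
time 0.0
joint_pos [ 1.10099746e+00  5.33701007e-02  1.61433809e+00 -1.96040657e-05
  1.47603619e+00 -1.19010319e-01]
joint_vel [ 2.00225013e-03 -2.73326396e-04 -8.72256410e-05 -1.34345690e-03
 -2.01368548e-04  1.01537797e-03]
joint_efforts [ 1.45741476e-03 -3.93678761e+01 -3.70178175e+01 -2.64452234e-05
  6.89784836e-03  2.08265000e-06]
tool_pos [0.2144872  0.58634856 0.2300285 ]
tool_rot [-3.02844954e-04  1.74495350e-01  9.84657410e-01 -1.03240174e-03]
contact_force [-0.03488959 -0.36594449 -1.11880244]
ft_torque [-0.01076556  0.00867389 -0.00517933]
gripper_width 1.0010444132221838
-0.0187
side [[346.83863092   0.         254.1793966 ]
 [  0.         346.83863092 192.40595638]
 [  0.           0.           1.        ]] [[ 0.87626086 -0.48175316 -0.00898815]
 [-0.34324749 -0.61102429 -0.71332354]
 [ 0.33815389  0.62814266 -0.70077724]] [-0.45180505  0.24095091  0.79499243] [ 0.2097751  -0.56980032  0.72492767]
top [[456.57508574   0.         251.76583816]
 [  0.         456.57508574 192.58916826]
 [  0.           0.           1.        ]] [[ 0.02184856 -0.99930783  0.03010813]
 [-0.98065192 -0.02728115 -0.19384931]
 [ 0.19453652 -0.02529027 -0.98056919]] [-0.02196084  0.54802989  1.1697216 ] [0.3103528  0.02258782 1.25388938]
```

View pics/side0.png

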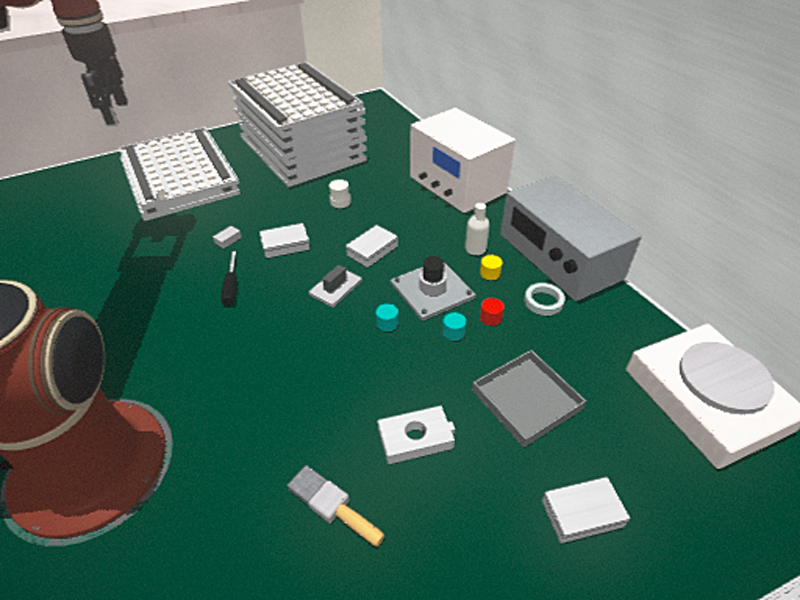

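View pics/top0.png

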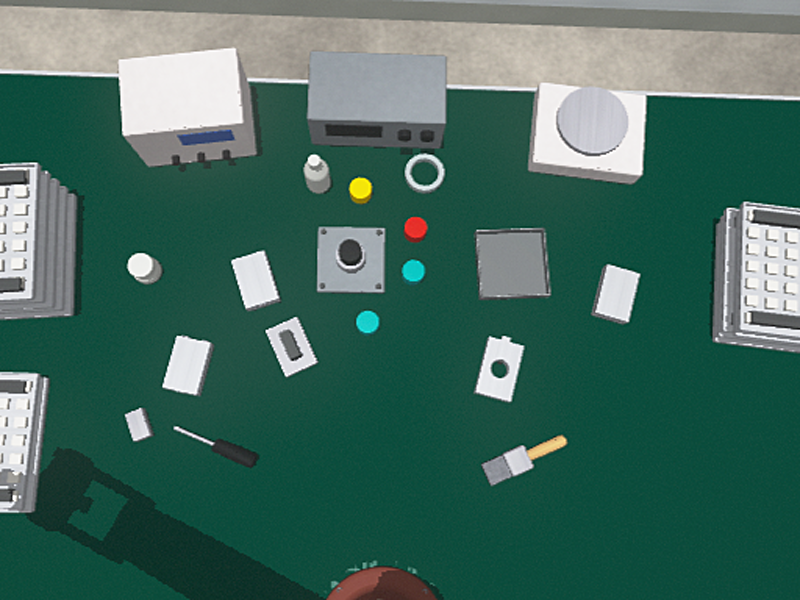

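```bash
cat > h.py <<'E'
from plant import state, optics, manip, silhouettes, place_of
import cv2, numpy as np
from scipy.optimize import minimize
from scipy.spatial.transform import Rotation as Rn
def cam(n):
    d=optics.grab_frame(n); return d
def proj(d,X):
    c=np.atleast_2d(X)@d["R"].T+d["t"]; p=c@d["camera_matrix"].T; return p[:,:2]/p[:,2:]
def ray(d,uv,z):
    v=d["R"].T@np.linalg.solve(d["camera_matrix"],[uv[0],uv[1],1]); c=-d["R"].T@d["t"]
    return c+v*(z-c[2])/v[2]
def box(lx,ly,z0,z1,cx=0,cy=0):
    return np.array([[cx+a*lx/2,cy+b*ly/2,z] for a in(-1,1) for b in(-1,1) for z in(z0,z1)])
def cyl(r,z0,z1):
    t=np.linspace(0,2*np.pi,32,endpoint=False)
    return np.array([[r*np.cos(a),r*np.sin(a),z] for a in t for z in(z0,z1)])
MODEL={"case":[box(.092,.060,0,.028)],
 "carrier":[box(.1,.062,0,.024),box(.01,.014,0,.012,cx=.055)],
 "weight":[box(.09,.06,0,.01),box(.05,.02,.01,.04)],
 "cap":[cyl(.02,0,.032)],"tray":[box(.125,.125,0,.022)],"post":[box(.12,.12,0,.012),cyl(.026,.012,.04)]}
S=4
def render(d,parts,p,z):
    m=np.zeros((384*S,512*S),np.uint8); c,s=np.cos(p[2]),np.sin(p[2])
    for P in parts:
        W=np.c_[p[0]+c*P[:,0]-s*P[:,1],p[1]+s*P[:,0]+c*P[:,1],P[:,2]+z]
        uv=((proj(d,W)+.5)*S).astype(np.float32)
        cv2.fillConvexPoly(m,cv2.convexHull(uv).astype(np.int32),1)
    return cv2.resize(m.astype(np.float32),(512,384),interpolation=cv2.INTER_AREA)
def fit(model,views,p0,z=0.):
    "views: list of (d,mask)"
    P=MODEL[model]
    def cost(p):
        return sum(np.abs(render(d,P,p,z)-m).sum()/m.sum() for d,m in views)
    best=None
    for k in range(3 if model!="cap" else 1):
        r=minimize(cost,p0+np.array([0,0,[0,.6,-.6][k]]),method="Nelder-Mead",options=dict(initial_simplex=p0+np.array([0,0,[0,.6,-.6][k]])+np.array([[0,0,0],[.008,0,0],[0,.008,0],[0,0,.3]]),xatol=1e-4,fatol=1e-4))
        if best is None or r.fun<best.fun: best=r
    return best.x,best.fun
E
python3 - <<'E'
from h import *
D={n:cam(n) for n in("top","side")}
for n in D:
    for t in ["case0_mid","carrier_mid","weight_mid","cap_mid","tray","post","gauge","bottle","tape","pot"]:
        r=silhouettes(t,n)
        print(n,t,[(round(float(x["score"]),2),[round(float(v)) for v in x["bbox"]],int(x["mask"].sum())) for x in r])
    for t in ["post","post_seat","carrier_mid","carrier_tab","weight_mid","cap_mid","tray","case0_mid"]:
        print(n,t,[(round(float(x["score"]),2),np.round(x["uv"],1).tolist()) for x in place_of(t,n)])
E
```

```text
top case0_mid [(0.79, [378, 170, 408, 206], 847)]
top carrier_mid [(0.77, [306, 216, 331, 253], 824), (0.36, [378, 170, 408, 203], 825)]
top weight_mid [(0.57, [172, 203, 205, 240], 758)]
top cap_mid [(0.75, [224, 199, 243, 216], 207), (0.67, [217, 152, 230, 170], 235), (0.65, [224, 111, 237, 129], 182), (0.48, [256, 169, 271, 185], 181), (0.44, [260, 137, 270, 158], 194), (0.41, [301, 214, 335, 258], 838)]
top tray [(0.61, [306, 144, 352, 194], 2062)]
top post [(0.9, [201, 146, 246, 189], 1654)]
top gauge [(0.83, [81, 263, 97, 284], 230)]
top bottle [(0.6, [194, 99, 210, 120], 314), (0.55, [310, 280, 361, 308], 732)]
top tape [(0.82, [259, 99, 284, 121], 306), (0.52, [214, 155, 229, 168], 208)]
top pot [(0.73, [85, 161, 102, 185], 302)]
top post [(0.89, [225.2, 165.9])]
top post_seat [(0.63, [223.7, 164.1])]
top carrier_mid [(0.92, [318.8, 238.5]), (0.56, [121.1, 231.2])]
top carrier_tab []
top weight_mid [(0.91, [187.8, 222.3])]
top cap_mid [(0.75, [268.5, 146.4]), (0.71, [221.1, 160.4]), (0.71, [229.1, 120.6]), (0.61, [236.2, 206.7]), (0.54, [264.7, 172.9]), (0.15, [137.9, 283.5])
[... 551 characters left out ...]
0.68, [138, 145, 155, 160], 164)]
side bottle [(0.59, [301, 133, 312, 161], 317), (0.31, [249, 173, 306, 205], 1067)]
side tape [(0.64, [333, 180, 360, 202], 324), (0.26, [346, 308, 403, 347], 1560)]
side pot [(0.5, [211, 113, 225, 131], 190)]
side post [(0.79, [275.1, 185.0]), (0.43, [334.7, 255.9])]
side post_seat [(0.87, [277.0, 172.6]), (0.71, [217.4, 130.5])]
side carrier_mid [(0.94, [264.5, 275.4])]
side carrier_tab [(0.81, [267.2, 277.1])]
side weight_mid [(0.98, [215.0, 181.1])]
side cap_mid [(0.77, [291.6, 208.6]), (0.75, [313.5, 168.8]), (0.74, [246.7, 201.0]), (0.72, [318.4, 195.6]), (0.49, [278.4, 168.8])]
side tray [(0.87, [337.8, 257.6])]
side case0_mid [(0.61, [371.4, 326.8])]
```

```bash
cat >> h.py <<'E'
def fg(d):
    f=d["frame"].astype(int); b,g,r=f[...,0],f[...,1],f[...,2]
    return ((r>55)|((g-r)<12)&(g>45)).astype(np.uint8)   # bench: r small, g dominant
def comp(d,uv):
    n,l,st,c=cv2.connectedComponentsWithStats(fg(d),connectivity=4)
    u,v=int(round(uv[0])),int(round(uv[1])); w=l[v-4:v+5,u-4:u+5].ravel(); w=w[w>0]
    k=np.bincount(w).argmax(); m=(l==k).astype(np.uint8)
    cs,_=cv2.findContours(m,cv2.RETR_EXTERNAL,cv2.CHAIN_APPROX_NONE); o=np.zeros_like(m); cv2.drawContours(o,cs,-1,1,-1)
    return o.astype(np.float32)
E
python3 - <<'E'
from h import *
D={n:cam(n) for n in("top","side")}
for n in D:
    print(n,sorted({tuple(np.round(x["uv"]).astype(int).tolist())+(round(float(x["score"]),2),) for t in range(5) for x in place_of(f"case{t}_mid",n)}))
    cv2.imwrite(f"pics/fg_{n}.png",fg(D[n])*255)
# uv guesses in 512 px
G={"caseA":("case",(163,179),(182,153)),"caseB":("case",(120,234),(238,157)),"caseC":("case",(395,187),(375,326)),
"carrier":("carrier",(322,236),(264,285)),"weight":("weight",(186,222),(215,181)),"tray":("tray",(326,168),(338,256)),"post":("post",(212,178),(262,183))}
for k,(m,t,s) in G.items():
    for vs in (("top",),("side",),("top","side")):
        ms=[(D[n],comp(D[n],t if n=="top" else s)) for n in vs]
        p0=np.r_[ray(D["top"],t,.01)[:2],0.1]
        p,c=fit(m,ms,p0); print(k,vs,np.round(p[:2]*1000,1),round(np.degrees(p[2]),1),round(c,3),[int(a[1].sum()) for a in ms])
E
```

```text
top [(121, 232, 0.74), (164, 180, 0.57), (273, 114, 0.46), (320, 234, 0.19), (337, 294, 0.5), (392, 187, 0.81)]
side [(183, 153, 0.95), (218, 131, 0.51), (238, 157, 0.91), (344, 190, 0.18), (371, 328, 0.57)]
caseA ('top',) [587.4 235.9] 19.5 0.036 [819]
caseA ('side',) [1847.5 1753.6] 106.0 1.0 [547]
caseA ('top', 'side') [587.3 236.1] 20.6 2.048 [819, 547]
caseB ('top',) [433.4 342.9] -10.5 0.042 [910]
caseB ('side',) [-234.6 2140.9] 133.0 1.0 [571]
caseB ('top', 'side') [433.6 342.3] -11.1 1.951 [910, 571]
caseC ('top',) [ 580.9 -406.5] -15.2 0.036 [855]
caseC ('side',) [ 579.7 -403.9] -15.8 0.025 [1638]
caseC ('top', 'side') [ 580.1 -404.9] -15.3 0.097 [855, 1638]
carrier ('top',) [ 440.9 -196.3] -13.8 0.038 [958]
carrier ('side',) [ 440.1 -193.3] -13.6 0.039 [1349]
carrier ('top', 'side') [ 440.1 -194.8] -13.7 0.119 [958, 1349]
weight ('top',) [472.4 168.3] 26.1 0.039 [767]
weight ('side',) [471.6 172.1] 26.7 0.054 [510]
weight ('top', 'side') [471.9 169.6] 26.0 0.146 [767, 510]
tray ('top',) [ 632.5 -221.5] 3.9 0.024 [2076]
tray ('side',) [ 631.7 -218.6] 94.2 0.021 [2513]
tray ('top', 'side') [ 632.2 -220.2] 3.5 0.066 [2076, 2513]
post ('top',) [632.8  68.5] 0.8 0.027 [1871]
post ('side',) [631.5  73.5] 1.3 0.131 [1171]
post ('top', 'side') [632.1  70.8] 1.1 0.198 [1871, 1171]
```

```bash
python3 - <<'E'
from h import *
a=cam("top");b=cam("side")
A=cv2.resize(a["frame"][130:210,180:280],None,fx=4,fy=4,interpolation=cv2.INTER_CUBIC)
B=cv2.resize(b["frame"][140:220,230:330],None,fx=4,fy=4,interpolation=cv2.INTER_CUBIC)
cv2.imwrite("pics/cap_crop.png",np.hstack([A,B]))
# black cap top ellipse
for n,d,(u0,v0,u1,v1) in (("top",a,(210,145,240,180)),("side",b,(262,158,292,184))):
    f=d["frame"].max(2)[v0:v1,u0:u1]; m=np.zeros((384,512),np.float32); m[v0:v1,u0:u1]=(f<70)
    p,c=fit("cap",[(d,m)],np.array([.632,.071,0.]),z=.04); print(n,np.round(p[:2]*1000,1),c,m.sum())
s=state(); print(s["tool_pos"],Rn.from_quat(s["tool_rot"],scalar_first=True).as_matrix().round(3))
E
```

```text
top [631.3  68. ] 0.22316384315490723 177.0
side [631.7  73. ] 0.1236979141831398 192.0
[0.2147729  0.58692681 0.23130732] [[-0.939  0.344 -0.   ]
 [ 0.344  0.939  0.   ]
 [ 0.     0.    -1.   ]]
```

View pics/cap_crop.png

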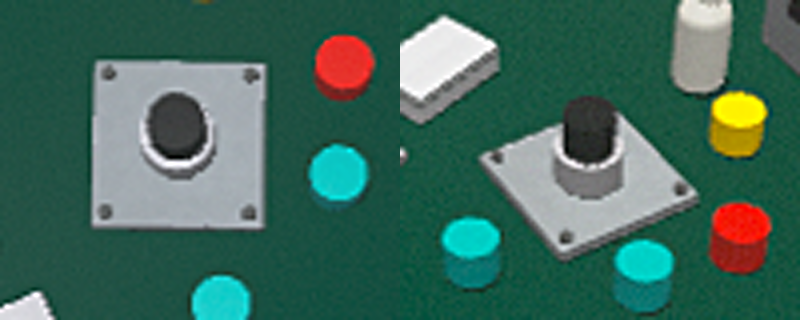

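jog_arm(increments=[{"rotation": [0, 0, -6.7]}, {"rotation": [0, 0, -6.7]}, {"rotation": [0, 0, -6.7]}], fingers=0.8)

```text
invalid input
```

jog_arm(increments=[{"slide": [-23, -28.5, 0]}, {"slide": [-23, -28.5, 0]}, {"slide": [-23, -28.5, 0]}, {"slide": [-23, -28.5, 0]}, {"slide": [-23, -28.5, 0]}, {"slide": [-23, -28.5, 0]}, {"slide": [-23, -28.5, 0]}, {"slide": [-23, -28.5, 0]}, {"slide": [-23, -28.5, 0]}, {"slide": [-23, -28.5, 0]}, {"slide": [-23, -28.5, 0]}, {"slide": [-23, -28.5, 0]}, {"slide": [-23, -28.5, 0]}, {"slide": [-23, -28.5, 0]}, {"slide": [-23, -28.5, 0]}, {"slide": [-23, -28.5, 0]}, {"slide": [-23, -28.5, 0]}, {"slide": [-23, -28.5, 0]}, {"slide": [0, 0, 0]}, {"slide": [0, 0, 0]}])

```text
invalid input
```

```bash
cat >> h.py <<'E'
def plan(x,y,z,jaw=None):
    "target TCP mm; jaw = world yaw deg of tool y axis (mod 180). prints tilt, turn, then slide in tool axes after turn"
    s=state(); R=Rn.from_quat(s["tool_rot"],scalar_first=True).as_matrix(); p=np.array(s["tool_pos"])*1000
    if jaw is None: jaw=np.degrees(np.arctan2(R[1,1],R[0,1]))
    cur=np.degrees(np.arctan2(R[1,1],R[0,1])); d=(jaw-cur+90)%180-90
    j=np.radians(cur+d); ty=np.array([np.cos(j),np.sin(j),0]); tz=np.array([0,0,-1.]); T=np.c_[np.cross(ty,tz),ty,tz]
    rv=Rn.from_matrix(R.T@T).as_rotvec(degrees=True)
    print("t %.2f pos"%s["time"],p.round(1),"jaw %.1f"%cur,"j6 %.2f"%s["joint_pos"][5],"grip %.3f"%s["gripper_width"],"F",np.round(s["contact_force"],1),"rotvec",rv.round(2),"slide",(T.T@(np.array([x,y,z])-p)).round(1))
E
python3 -c "
from h import *
plan(631.8,70.8,52,90)"
```

```text
t 2.70 pos [214.8 586.9 231.3] jaw 69.9 j6 -0.12 grip 1.005 F [ 0.1  0.  -0.8] rotvec [  0.   -0.  -20.1] slide [-417.  -516.1  179.3]
```

jog_arm(increments=[{"slide": [0, 0, 0], "rotation": [0, 0, -6.7]}, {"slide": [0, 0, 0], "rotation": [0, 0, -6.7]}, {"slide": [0, 0, 0], "rotation": [0, 0, -6.7]}], fingers=0.8)

```text
time: 2.95
tool_pos: [0.2148, 0.5869, 0.2313]
tool_rot: [-0.0, -0.003, 1.0, -0.0]
contact_force: [0.2, 0.5, -0.1]
gripper_width: 0.798
```

jog_arm(increments=[{"slide": [-23, -28.5, 0], "rotation": [0, 0, 0]}, {"slide": [-23, -28.5, 0], "rotation": [0, 0, 0]}, {"slide": [-23, -28.5, 0], "rotation": [0, 0, 0]}, {"slide": [-23, -28.5, 0], "rotation": [0, 0, 0]}, {"slide": [-23, -28.5, 0], "rotation": [0, 0, 0]}, {"slide": [-23, -28.5, 0], "rotation": [0, 0, 0]}, {"slide": [-23, -28.5, 0], "rotation": [0, 0, 0]}, {"slide": [-23, -28.5, 0], "rotation": [0, 0, 0]}, {"slide": [-23, -28.5, 0], "rotation": [0, 0, 0]}, {"slide": [-23, -28.5, 0], "rotation": [0, 0, 0]}, {"slide": [-23, -28.5, 0], "rotation": [0, 0, 0]}, {"slide": [-23, -28.5, 0], "rotation": [0, 0, 0]}, {"slide": [-23, -28.5, 0], "rotation": [0, 0, 0]}, {"slide": [-23, -28.5, 0], "rotation": [0, 0, 0]}, {"slide": [-23, -28.5, 0], "rotation": [0, 0, 0]}, {"slide": [-23, -28.5, 0], "rotation": [0, 0, 0]}, {"slide": [-23, -28.5, 0], "rotation": [0, 0, 0]}, {"slide": [-23, -28.5, 0], "rotation": [0, 0, 0]}, {"slide": [0, 0, 0], "rotation": [0, 0, 0]}])

```text
time: 4.53
tool_pos: [0.6316, 0.0688, 0.231]
tool_rot: [0.001, 0.003, 1.0, -0.001]
contact_force: [-0.8, 0.9, 0.3]
gripper_width: 0.801
```

```bash
python3 -c "
from h import *
plan(631.8,70.8,52,90)"
```

```text
t 4.53 pos [631.6  68.8 231. ] jaw 89.7 j6 -1.57 grip 0.801 F [-0.8  0.9  0.3] rotvec [-0.13  0.07 -0.31] slide [ -0.2   2.  179. ]
```

jog_arm(increments=[{"slide": [0, 1, 30], "rotation": [0, 0, 0]}, {"slide": [0, 1, 30], "rotation": [0, 0, 0]}, {"slide": [0, 0, 30], "rotation": [0, 0, 0]}, {"slide": [0, 0, 30], "rotation": [0, 0, 0]}, {"slide": [0, 0, 30], "rotation": [0, 0, 0]}, {"slide": [0, 0, 20], "rotation": [0, 0, 0]}, {"slide": [0, 0, 9], "rotation": [0, 0, 0]}, {"slide": [0, 0, 0], "rotation": [0, 0, 0]}])

```text
time: 5.2
tool_pos: [0.6265, 0.0762, 0.0493]
tool_rot: [-0.003, -0.0, 1.0, 0.0]
contact_force: [0.1, -0.5, -0.7]
gripper_width: 0.803
```

jog_arm(increments=[{"slide": [0, 0, 0], "rotation": [0, 0, 0]}, {"slide": [0, 0, 0], "rotation": [0, 0, 0]}, {"slide": [0, 0, 0], "rotation": [0, 0, 0]}, {"slide": [0, 0, 0], "rotation": [0, 0, 0]}, {"slide": [0, 0, 0], "rotation": [0, 0, 0]}, {"slide": [0, 0, 0], "rotation": [0, 0, 0]}, {"slide": [0, 0, 0], "rotation": [0, 0, 0]}, {"slide": [0, 0, 0], "rotation": [0, 0, 0]}], fingers=0.3)

```text
time: 5.87
tool_pos: [0.6308, 0.0721, 0.0561]
tool_rot: [0.002, -0.0, 1.0, -0.004]
contact_force: [-2.6, -11.4, 4.2]
gripper_width: 0.439
```

```bash
python3 - <<'E'
from h import *
plan(631.8,70.8,52,90)
print(state()["ft_torque"])
a=cam("top");b=cam("side")
A=cv2.resize(a["frame"][130:210,180:280],None,fx=4,fy=4,interpolation=cv2.INTER_CUBIC)
B=cv2.resize(b["frame"][140:220,230:330],None,fx=4,fy=4,interpolation=cv2.INTER_CUBIC)
cv2.imwrite("pics/cap_grip.png",np.hstack([A,B]))
E
```

```text
t 5.87 pos [630.8  72.1  56.1] jaw 90.0 j6 -1.57 grip 0.439 F [ -2.6 -11.4   4.2] rotvec [-0.43  0.23  0.02] slide [-1.  -1.3  4.1]
[-2.03617364  0.45781117  0.01156772]
```

View pics/cap_grip.png

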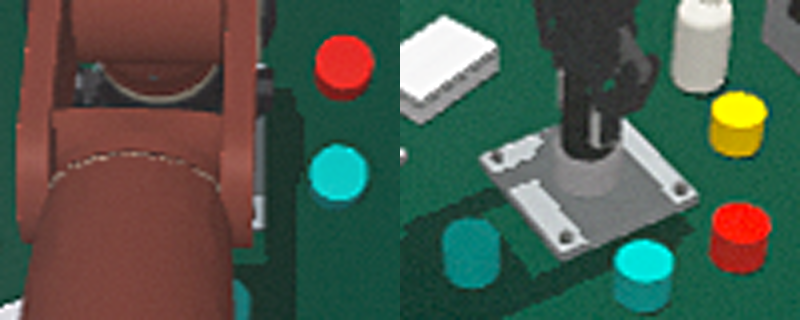

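jog_arm(increments=[{"slide": [0, 0, 0], "rotation": [0, 0, 0]}, {"slide": [0, 0, 0], "rotation": [0, 0, 0]}])

```text
time: 6.13
tool_pos: [0.6308, 0.0722, 0.0561]
tool_rot: [0.002, -0.0, 1.0, -0.004]
contact_force: [-2.9, -11.4, 4.2]
gripper_width: 0.439
```

jog_arm(increments=[{"slide": [0, 0, -5], "rotation": [0, 0, 0]}, {"slide": [0, 0, -10], "rotation": [0, 0, 0]}, {"slide": [0, 0, -15], "rotation": [0, 0, 0]}, {"slide": [0, 0, -20], "rotation": [0, 0, 0]}, {"slide": [0, 0, -20], "rotation": [0, 0, 0]}, {"slide": [0, 0, 0], "rotation": [0, 0, 0]}, {"slide": [0, 0, 0], "rotation": [0, 0, 0]}])

```text
time: 6.72
tool_pos: [0.6309, 0.0763, 0.1262]
tool_rot: [0.003, -0.0, 1.0, 0.0]
contact_force: [-0.2, -0.2, -0.7]
gripper_width: 0.44
```

```bash
python3 - <<'E'
from h import *
plan(632,-220,52,90)
a=cam("top");b=cam("side")
A=cv2.resize(a["frame"][130:210,180:280],None,fx=4,fy=4,interpolation=cv2.INTER_CUBIC)
B=cv2.resize(b["frame"][120:200,230:330],None,fx=4,fy=4,interpolation=cv2.INTER_CUBIC)
cv2.imwrite("pics/cap_lift.png",np.hstack([A,B]))
E
```

```text
t 6.72 pos [630.9  76.3 126.2] jaw 90.0 j6 -1.57 grip 0.440 F [-0.2 -0.2 -0.7] rotvec [0.02 0.38 0.01] slide [  -1.1 -296.3   74.2]
```

View pics/cap_lift.png

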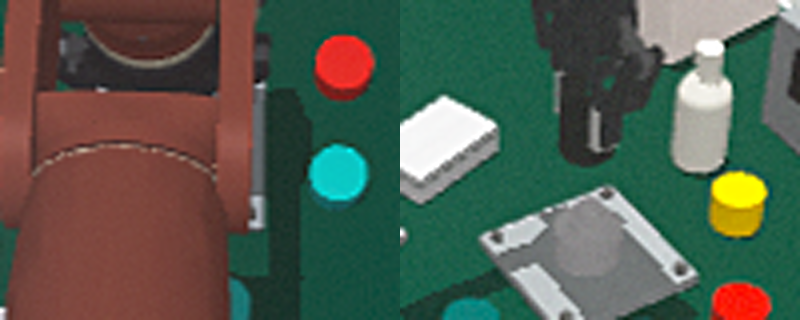

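jog_arm(increments=[{"slide": [0, -10, 0], "rotation": [0, 0, 0]}, {"slide": [0, -20, 0], "rotation": [0, 0, 0]}, {"slide": [0, -30, 0], "rotation": [0, 0, 0]}, {"slide": [0, -30, 0], "rotation": [0, 0, 0]}, {"slide": [0, -30, 0], "rotation": [0, 0, 0]}, {"slide": [0, -30, 0], "rotation": [0, 0, 0]}, {"slide": [0, -30, 0], "rotation": [0, 0, 0]}, {"slide": [0, -30, 0], "rotation": [0, 0, 0]}, {"slide": [0, -30, 0], "rotation": [0, 0, 0]}, {"slide": [0, -30, 0], "rotation": [0, 0, 0]}, {"slide": [0, -20, 0], "rotation": [0, 0, 0]}, {"slide": [0, -6, 0], "rotation": [0, 0, 0]}, {"slide": [0, 0, 0], "rotation": [0, 0, 0]}, {"slide": [0, 0, 0], "rotation": [0, 0, 0]}, {"slide": [0, 0, 30], "rotation": [0, 0, 0]}, {"slide": [0, 0, 30], "rotation": [0, 0, 0]}, {"slide": [0, 0, 20], "rotation": [0, 0, 0]}, {"slide": [0, 0, 15], "rotation": [0, 0, 0]}, {"slide": [0, 0, 0], "rotation": [0, 0, 0]}, {"slide": [0, 0, 0], "rotation": [0, 0, 0]}])

```text
time: 8.48
tool_pos: [0.6284, -0.2189, 0.0266]
tool_rot: [-0.001, -0.001, 1.0, 0.0]
contact_force: [-0.6, -1.0, -1.4]
gripper_width: 0.447
```

```bash
python3 - <<'E'
from h import *
plan(632,-220,20,90)
b=cam("side")
cv2.imwrite("pics/cap_tray.png",cv2.resize(b["frame"][180:300,260:400],None,fx=5,fy=5,interpolation=cv2.INTER_CUBIC))
E
```

```text
t 8.48 pos [ 628.4 -218.9   26.6] jaw 90.1 j6 -2.02 grip 0.447 F [-0.6 -1.  -1.4] rotvec [ 0.05 -0.09  0.07] slide [-3.6 -1.1  6.6]
```

View pics/cap_tray.png

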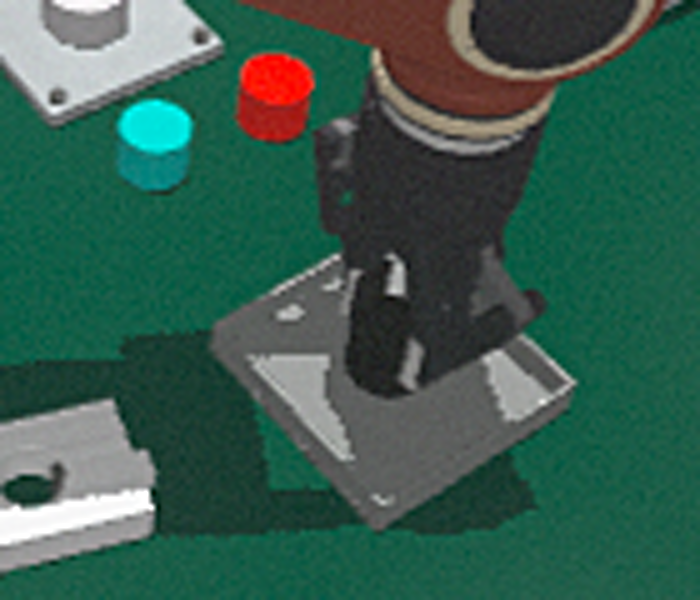

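jog_arm(increments=[{"slide": [0, 0, 4], "rotation": [0, 0, 0]}, {"slide": [0, 0, 3], "rotation": [0, 0, 0]}, {"slide": [0, 0, 3], "rotation": [0, 0, 0]}, {"slide": [0, 0, 0], "rotation": [0, 0, 0]}, {"slide": [0, 0, 0], "rotation": [0, 0, 0]}, {"slide": [0, 0, 0], "rotation": [0, 0, 0]}, {"slide": [0, 0, 0], "rotation": [0, 0, 0]}])

```text
time: 9.12
tool_pos: [0.6298, -0.2205, 0.019]
tool_rot: [0.001, 0.0, 1.0, -0.0]
contact_force: [-1.6, 1.1, 5.1]
gripper_width: 0.441
```

jog_arm(increments=[{"slide": [0, 0, 0], "rotation": [0, 0, 0]}, {"slide": [0, 0, 0], "rotation": [0, 0, 0]}, {"slide": [0, 0, 0], "rotation": [0, 0, 0]}, {"slide": [0, 0, 0], "rotation": [0, 0, 0]}, {"slide": [0, 0, -10], "rotation": [0, 0, 0]}, {"slide": [0, 0, -20], "rotation": [0, 0, 0]}, {"slide": [0, 0, -30], "rotation": [0, 0, 0]}, {"slide": [0, 0, -30], "rotation": [0, 0, 0]}, {"slide": [0, 0, -30], "rotation": [0, 0, 0]}, {"slide": [0, 0, -30], "rotation": [0, 0, 0]}, {"slide": [30, 0, -20], "rotation": [0, 0, 0]}, {"slide": [30, 0, 0], "rotation": [0, 0, 0]}, {"slide": [30, 0, 0], "rotation": [0, 0, 0]}, {"slide": [30, 0, 0], "rotation": [0, 0, 0]}, {"slide": [20, 0, 0], "rotation": [0, 0, 0]}, {"slide": [0, 0, 0], "rotation": [0, 0, 0]}, {"slide": [0, 0, 0], "rotation": [0, 0, 0]}], fingers=0.65)

```text
time: 10.53
tool_pos: [0.4884, -0.2202, 0.1881]
tool_rot: [0.001, 0.0, 1.0, -0.0]
contact_force: [0.2, -0.4, -0.6]
gripper_width: 0.652
```

```bash
python3 - <<'E'
from h import *
plan(440,-194.8,0,0)
for n in("side","top"):
    d=optics.grab_frame(n); cv2.imwrite(f"pics/{n}1.png",cv2.resize(d["frame"],(800,600),interpolation=cv2.INTER_CUBIC))
    cr=d["frame"][140:190,200:250] if n=="top" else d["frame"][150:210,245:310]
    cv2.imwrite(f"pics/post_{n}1.png",cv2.resize(cr,None,fx=9,fy=9,interpolation=cv2.INTER_CUBIC))
E
```

```text
t 10.53 pos [ 488.4 -220.2  188.1] jaw 89.9 j6 -2.13 grip 0.652 F [ 0.2 -0.4 -0.6] rotvec [3.000e-02 9.000e-02 8.995e+01] slide [ 25.4 -48.4 188.1]
```

View pics/post_top1.png

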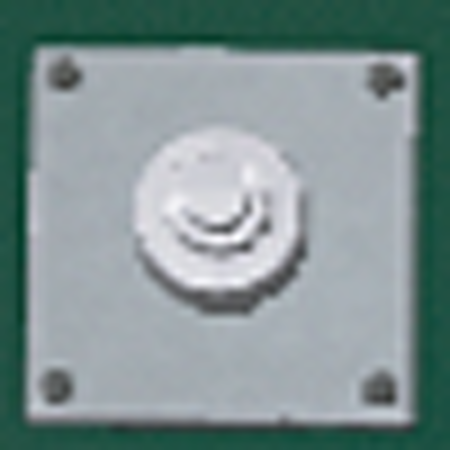

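View pics/post_side1.png

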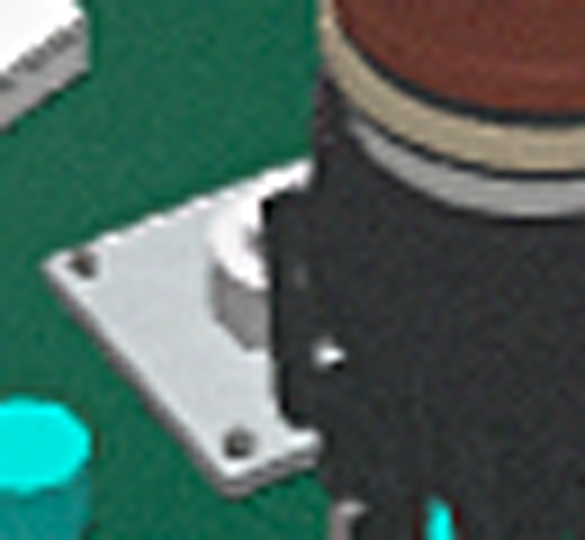

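View pics/side1.png

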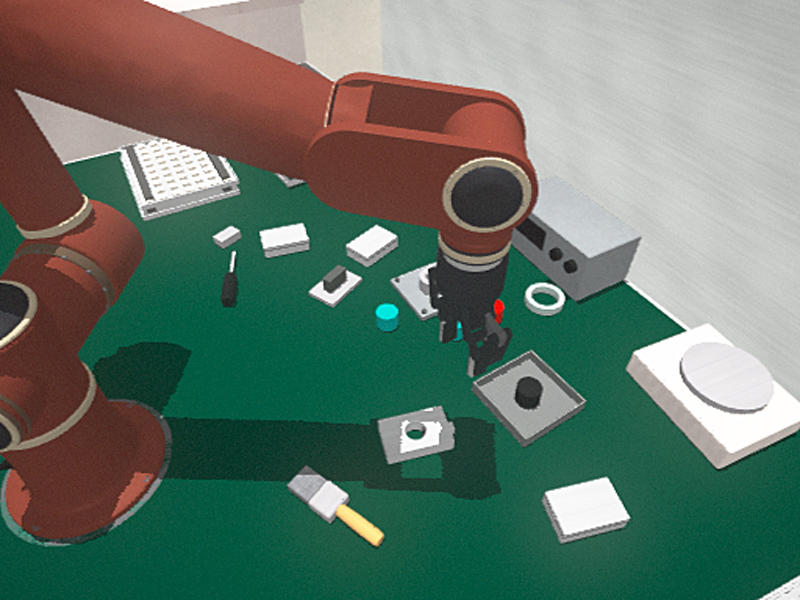

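```bash
python3 - <<'E'
from h import *
f=np.mean([cam("top")["frame"].astype(float) for _ in range(10)],0)
cr=f[145:183,203:243]
cr=np.clip((cr-60)*255/195,0,255)**1.0
cr=(cr/255)**2*255
cv2.imwrite("pics/post_top2.png",cv2.resize(cr.astype(np.uint8),None,fx=14,fy=14,interpolation=cv2.INTER_NEAREST))
d=cam("top"); x,y=632,70
print("axis seat",proj(d,[[.632,.0705,.04],[.632,.0705,.051],[.632,.0705,.06]]))
for k in range(0,360,90):
    a=np.radians(k); print(k,proj(d,[[.632+.013*np.cos(a),.0705+.013*np.sin(a),.051]]))
E
```

```text
axis seat [[223.53247624 162.88941651]
 [223.40891879 161.84666689]
 [223.30621717 160.97992782]]
0 [[223.57088968 157.22798997]]
90 [[218.62015513 161.70799111]]
180 [[223.24628634 166.48420849]]
270 [[228.19514553 161.98526921]]
```

View pics/post_top2.png

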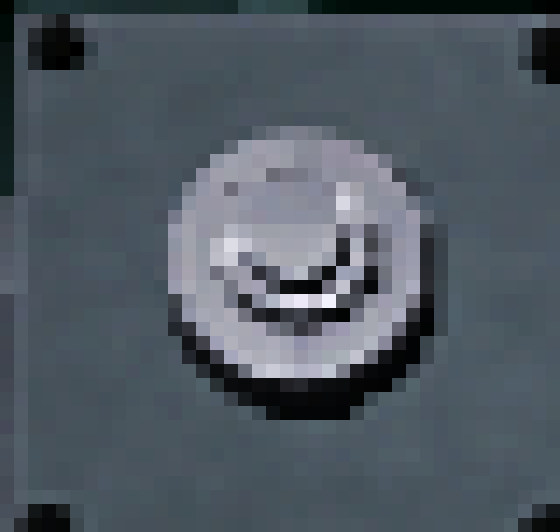

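```bash
python3 - <<'E'
from h import *
D={n:cam(n) for n in("top","side")}
ms=[]
for n in D:
    r=place_of("carrier_mid",n); print(n,[(np.round(x["uv"],1),round(float(x["score"]),2)) for x in r])
    try:
        m=comp(D[n],proj(D[n],[[.425,-.195,.024]])[0]); print(m.sum()); p,c=fit("carrier",[(D[n],m)],np.array([.44,-.195,-.24])); print(n,np.round(p[:2]*1000,1),np.degrees(p[2]),c)
    except Exception as e: print(e)
plan(440.1,-194.8,40,76.3)
E
```

```text
top [(array([320.4, 238.1]), 0.69)]
20117.0
top [ 371.7 -252.5] 35.86148326290902 0.9515397548675537
side [(array([264.2, 275.5]), 0.77)]
1342.0
side [ 439.8 -193.6] -14.168084742146837 0.03660581260919571
t 11.38 pos [ 488.8 -220.1  187.3] jaw 90.0 j6 -2.13 grip 0.651 F [ 0.9 -0.5  0.7] rotvec [-0.   0.  13.7] slide [ 53.3  13.  147.3]
```

jog_arm(increments=[{"slide": [0, 0, 0], "rotation": [0, 0, 6.8]}, {"slide": [0, 0, 0], "rotation": [0, 0, 6.9]}, {"slide": [15, 3, 0], "rotation": [0, 0, 0]}, {"slide": [20, 5, 10], "rotation": [0, 0, 0]}, {"slide": [18.3, 5, 25], "rotation": [0, 0, 0]}, {"slide": [0, 0, 30], "rotation": [0, 0, 0]}, {"slide": [0, 0, 30], "rotation": [0, 0, 0]}, {"slide": [0, 0, 30], "rotation": [0, 0, 0]}, {"slide": [0, 0, 15], "rotation": [0, 0, 0]}, {"slide": [0, 0, 0], "rotation": [0, 0, 0]}, {"slide": [0, 0, 0], "rotation": [0, 0, 0]}, {"slide": [0, 0, 0], "rotation": [0, 0, 0]}, {"slide": [0, 0, 0], "rotation": [0, 0, 0]}], fingers=1)

```text
time: 12.47
tool_pos: [0.4415, -0.1957, 0.0494]
tool_rot: [0.002, 0.119, 0.993, -0.001]
contact_force: [0.2, -0.5, 0.2]
gripper_width: 0.999
```

```bash
python3 - <<'E'
from h import *
plan(440.1,-194.8,0,76.2)
b=cam("side")
cv2.imwrite("pics/car0.png",cv2.resize(b["frame"][200:320,200:340],None,fx=5,fy=5,interpolation=cv2.INTER_CUBIC))
f=b["frame"]; cv2.imwrite("pics/post_side2.png",cv2.resize(f[140:210,240:320],None,fx=9,fy=8,interpolation=cv2.INTER_CUBIC))
E
```

```text
t 12.47 pos [ 441.5 -195.7   49.4] jaw 76.3 j6 -1.90 grip 0.999 F [ 0.2 -0.5  0.2] rotvec [-0.07  0.21  0.1 ] slide [ 1.6  0.6 49.4]
```

View pics/car0.png

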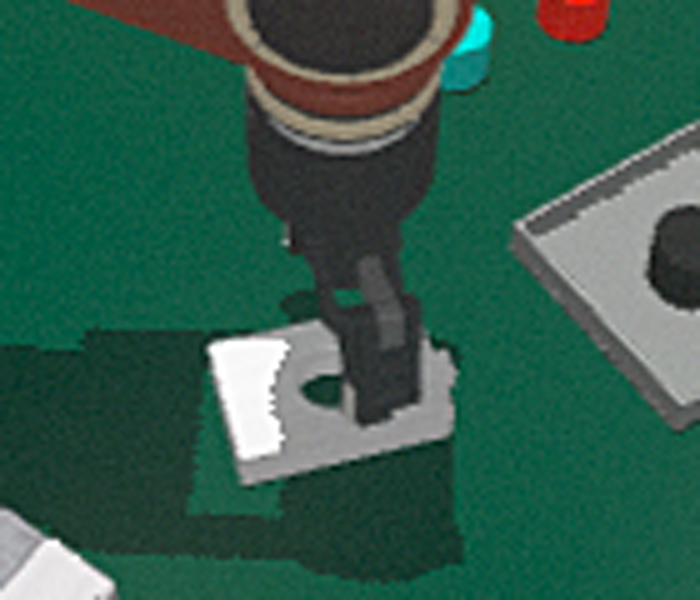

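View pics/post_side2.png

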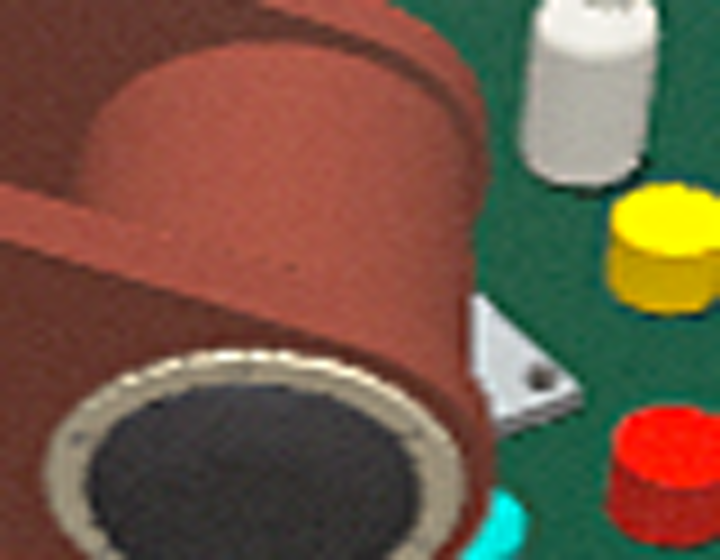

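jog_arm(increments=[{"slide": [0, 0, 15], "rotation": [0, 0, 0]}, {"slide": [0, 0, 15], "rotation": [0, 0, 0]}, {"slide": [0, 0, 10], "rotation": [0, 0, 0]}, {"slide": [0, 0, 7], "rotation": [0, 0, 0]}, {"slide": [0, 0, 0], "rotation": [0, 0, 0]}, {"slide": [0, 0, 0], "rotation": [0, 0, 0]}, {"slide": [0, 0, 0], "rotation": [0, 0, 0]}, {"slide": [0, 0, 0], "rotation": [0, 0, 0]}, {"slide": [0, 0, 0], "rotation": [0, 0, 0]}])

```text
time: 13.27
tool_pos: [0.4406, -0.1952, 0.0011]
tool_rot: [0.001, 0.119, 0.993, -0.0]
contact_force: [-0.9, 0.7, -0.7]
gripper_width: 0.998
```

jog_arm(increments=[{"slide": [0, 0, 0], "rotation": [0, 0, 0]}, {"slide": [0, 0, 0], "rotation": [0, 0, 0]}, {"slide": [0, 0, 0], "rotation": [0, 0, 0]}, {"slide": [0, 0, 0], "rotation": [0, 0, 0]}, {"slide": [0, 0, 0], "rotation": [0, 0, 0]}, {"slide": [0, 0, 0], "rotation": [0, 0, 0]}, {"slide": [0, 0, 0], "rotation": [0, 0, 0]}], fingers=0.5)

```text
time: 13.85
tool_pos: [0.4406, -0.1952, 0.001]
tool_rot: [0.001, 0.119, 0.993, -0.0]
contact_force: [-0.7, 0.2, 4.5]
gripper_width: 0.707
```

```bash
python3 - <<'E'
from h import *
plan(440.1,-194.8,0,76.2)
b=cam("side")
cv2.imwrite("pics/car1.png",cv2.resize(b["frame"][200:320,200:340],None,fx=5,fy=5,interpolation=cv2.INTER_CUBIC))
E
```

```text
t 13.85 pos [ 440.6 -195.2    1. ] jaw 76.3 j6 -1.90 grip 0.707 F [-0.7  0.2  4.5] rotvec [-0.03  0.06  0.1 ] slide [0.6 0.3 1. ]
```

View pics/car1.png

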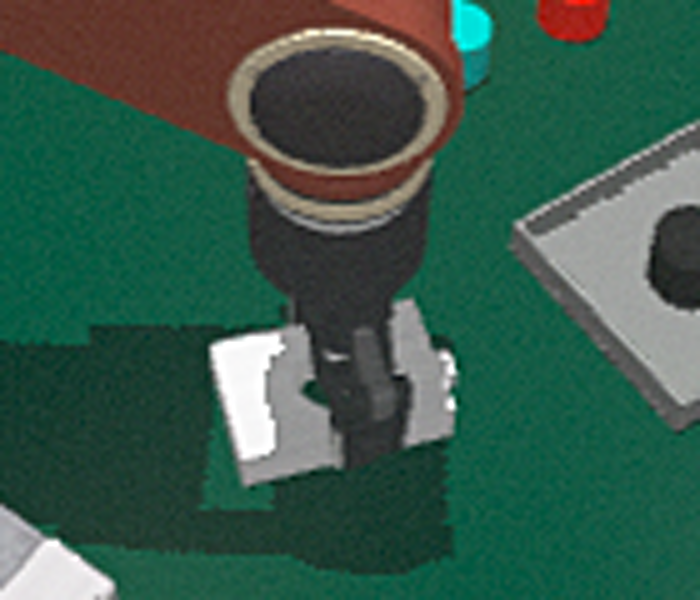

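jog_arm(increments=[{"slide": [0, 0, -5], "rotation": [0, 0, 0]}, {"slide": [0, 0, -10], "rotation": [0, 0, 0]}, {"slide": [0, 0, -20], "rotation": [0, 0, 0]}, {"slide": [0, 0, -25], "rotation": [0, 0, 0]}, {"slide": [0, 0, -25], "rotation": [0, 0, 0]}, {"slide": [0, 0, -15], "rotation": [0, 0, 0]}, {"slide": [0, 0, 0], "rotation": [0, 0, -5]}, {"slide": [0, 0, 0], "rotation": [0, 0, -5]}, {"slide": [0, 0, 0], "rotation": [0, 0, -4.7]}, {"slide": [0, 0, 0], "rotation": [0, 0, 0]}, {"slide": [0, 0, 0], "rotation": [0, 0, 0]}, {"slide": [0, 0, 0], "rotation": [0, 0, 0]}, {"slide": [0, 0, 0], "rotation": [0, 0, 0]}])

```text
time: 14.98
tool_pos: [0.4398, -0.1946, 0.1001]
tool_rot: [-0.0, -0.008, 1.0, 0.0]
contact_force: [-0.2, -0.0, -3.1]
gripper_width: 0.711
```

```bash
python3 - <<'E'
from h import *
plan(631.8,71.5,100,91)
b=cam("side")
cv2.imwrite("pics/car2.png",cv2.resize(b["frame"][140:320,180:340],None,fx=4,fy=4,interpolation=cv2.INTER_CUBIC)[:600])
E
```

```text
t 14.98 pos [ 439.8 -194.6  100.1] jaw 90.9 j6 -2.16 grip 0.711 F [-0.2 -0.  -3.1] rotvec [ 0.02 -0.03 -0.06] slide [-1.966e+02  2.627e+02  1.000e-01]
```

View pics/car2.png

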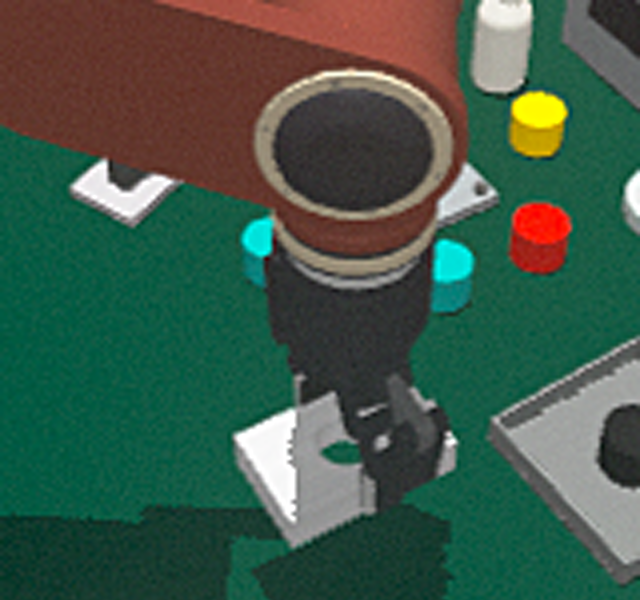

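jog_arm(increments=[{"slide": [-7, 9.4, 0], "rotation": [0, 0, 0]}, {"slide": [-14, 18.8, 0], "rotation": [0, 0, 0]}, {"slide": [-14, 18.8, 0], "rotation": [0, 0, 0]}, {"slide": [-14, 18.8, 0], "rotation": [0, 0, 0]}, {"slide": [-14, 18.8, 0], "rotation": [0, 0, 0]}, {"slide": [-14, 18.8, 0], "rotation": [0, 0, 0]}, {"slide": [-14, 18.8, 0], "rotation": [0, 0, 0]}, {"slide": [-14, 18.8, 0], "rotation": [0, 0, 0]}, {"slide": [-14, 18.8, 0], "rotation": [0, 0, 0]}, {"slide": [-14, 18.8, 0], "rotation": [0, 0, 0]}, {"slide": [-14, 18.8, 0], "rotation": [0, 0, 0]}, {"slide": [-14, 18.8, 0], "rotation": [0, 0, 0]}, {"slide": [-14, 18.8, 0], "rotation": [0, 0, 0]}, {"slide": [-14, 18.8, 0], "rotation": [0, 0, 0]}, {"slide": [-14, 18.8, 0], "rotation": [0, 0, 0]}, {"slide": [0, 0, 0], "rotation": [0, 0, 0]}, {"slide": [0, 0, 0], "rotation": [0, 0, 0]}, {"slide": [0, 0, 0], "rotation": [0, 0, 0]}, {"slide": [0, 0, 0], "rotation": [0, 0, 0]}, {"slide": [0, 0, 0], "rotation": [0, 0, 0]}])

```text
time: 16.7
tool_pos: [0.6378, 0.0807, 0.1001]
tool_rot: [-0.0, -0.008, 1.0, -0.0]
contact_force: [-0.1, -0.1, -3.2]
gripper_width: 0.709
```

```bash
python3 - <<'E'
from h import *
plan(632.3,71.5,62,91)
b=cam("side")
cv2.imwrite("pics/car3.png",cv2.resize(b["frame"][110:230,200:340],None,fx=5,fy=5,interpolation=cv2.INTER_CUBIC))
b=cam("top")
cv2.imwrite("pics/car3t.png",cv2.resize(b["frame"][110:230,160:300],None,fx=5,fy=5,interpolation=cv2.INTER_CUBIC))
E
```

```text
t 16.70 pos [637.8  80.7 100.1] jaw 90.9 j6 -1.58 grip 0.709 F [-0.1 -0.1 -3.2] rotvec [-0.01 -0.03 -0.06] slide [ 5.6 -9.1 38.1]
```

View pics/car3.png

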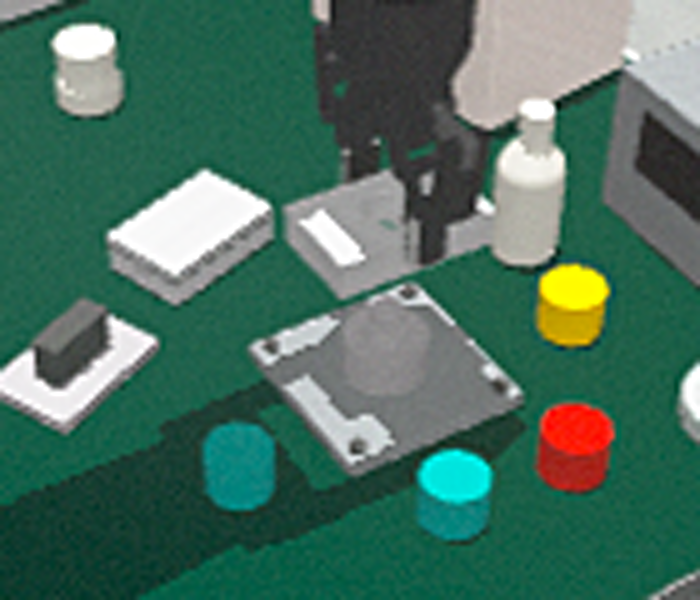

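View pics/car3t.png

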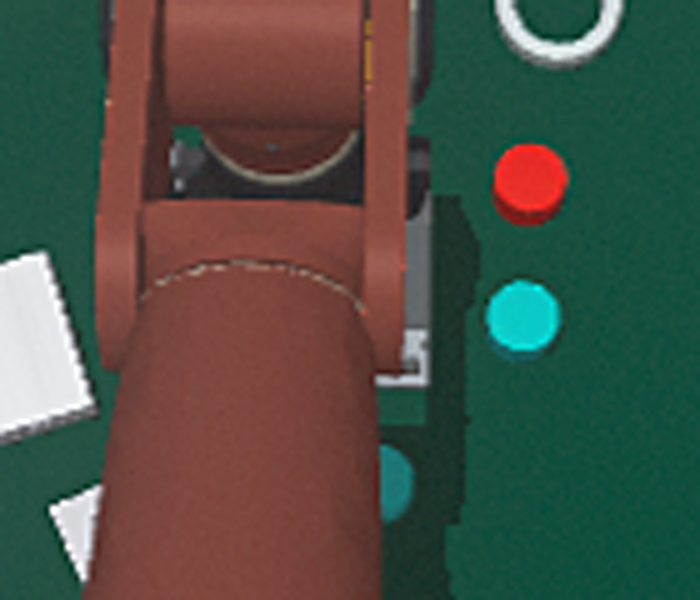

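jog_arm(increments=[{"slide": [3, -5, 0], "rotation": [0, 0, 0]}, {"slide": [2.5, -4, 0], "rotation": [0, 0, 0]}, {"slide": [0, 0, 0], "rotation": [0, 0, 0]}, {"slide": [0, 0, 0], "rotation": [0, 0, 0]}, {"slide": [0, 0, 0], "rotation": [0, 0, 0]}, {"slide": [0, 0, 0], "rotation": [0, 0, 0]}])

```text
time: 17.3
tool_pos: [0.633, 0.0722, 0.1004]
tool_rot: [0.0, -0.009, 1.0, 0.0]
contact_force: [0.7, 0.6, -2.4]
gripper_width: 0.713
```

```bash
python3 - <<'E'
from h import *
plan(632.3,71.5,62,91)
f=np.mean([cam("side")["frame"].astype(float) for _ in range(8)],0)
d=cam("side")
# overlay predicted carrier outline for bore at guess
s=state(); tz=s["tool_pos"][2]-.001
im=cv2.resize(f[110:230,200:340].astype(np.uint8),None,fx=5,fy=5,interpolation=cv2.INTER_CUBIC)
cx,cy,yaw=.6318,.0715,np.radians(.9)
P=box(.1,.062,0,.024); c,sn=np.cos(yaw),np.sin(yaw)
W=np.c_[cx+c*P[:,0]-sn*P[:,1],cy+sn*P[:,0]+c*P[:,1],P[:,2]+tz]
for a,b in [(0,1),(0,2),(1,3),(2,3),(4,5),(4,6),(5,7),(6,7),(0,4),(1,5),(2,6),(3,7)]:
    q=(proj(d,W[[a,b]])+.5-[200,110])*5; cv2.line(im,tuple(q[0].astype(int).tolist()),tuple(q[1].astype(int).tolist()),(0,0,255),1)
cv2.imwrite("pics/car4.png",im)
g=f[150:200,255:300]; g=np.clip((g-60)*2,0,255); cv2.imwrite("pics/post_side3.png",cv2.resize(g.astype(np.uint8),None,fx=12,fy=12,interpolation=cv2.INTER_NEAREST))
E
```

```text
t 17.30 pos [633.   72.2 100.4] jaw 91.0 j6 -1.59 grip 0.713 F [ 0.7  0.6 -2.4] rotvec [ 0.    0.01 -0.  ] slide [ 0.7 -0.7 38.4]
```

View pics/car4.png

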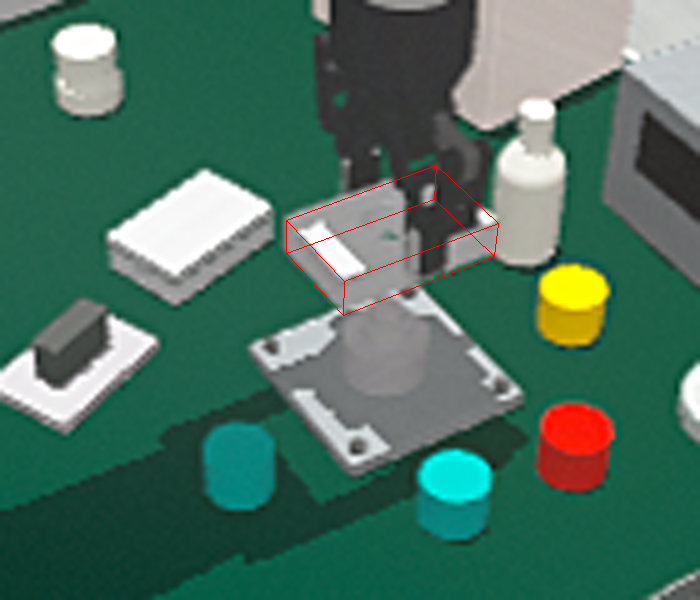

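View pics/post_side3.png

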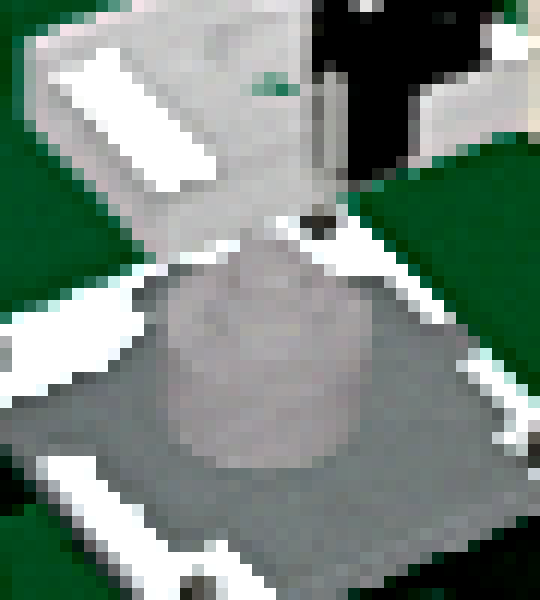

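jog_arm(increments=[{"slide": [0.5, -0.5, 10], "rotation": [0, 0, 0]}, {"slide": [0, 0, 12], "rotation": [0, 0, 0]}, {"slide": [0, 0, 10], "rotation": [0, 0, 0]}, {"slide": [0, 0, 4], "rotation": [0, 0, 0]}, {"slide": [0, 0, 0], "rotation": [0, 0, 0]}, {"slide": [0, 0, 0], "rotation": [0, 0, 0]}, {"slide": [0, 0, 0], "rotation": [0, 0, 0]}, {"slide": [0, 0, 0], "rotation": [0, 0, 0]}])

```text
time: 18.42
tool_pos: [0.633, 0.0717, 0.065]
tool_rot: [0.001, -0.009, 1.0, -0.0]
contact_force: [-0.2, 0.1, -2.4]
gripper_width: 0.711
```

jog_arm(increments=[{"slide": [0, 0, 2], "rotation": [0, 0, 0]}, {"slide": [0, 0, 2], "rotation": [0, 0, 0]}, {"slide": [0, 0, 2], "rotation": [0, 0, 0]}, {"slide": [0, 0, 0], "rotation": [0, 0, 0]}, {"slide": [0, 0, 0], "rotation": [0, 0, 0]}, {"slide": [0, 0, 0], "rotation": [0, 0, 0]}])

```text
time: 18.92
tool_pos: [0.6324, 0.0717, 0.0583]
tool_rot: [-0.0, -0.009, 1.0, 0.0]
contact_force: [0.4, 0.5, -3.4]
gripper_width: 0.704
```

```bash
python3 - <<'E'
from h import *
plan(632.3,71.5,41,91); print(state()["ft_torque"])
f=cam("side")["frame"]
cv2.imwrite("pics/car5.png",cv2.resize(f[110:230,200:340],None,fx=5,fy=5,interpolation=cv2.INTER_CUBIC))
E
```

```text
t 18.92 pos [632.4  71.7  58.3] jaw 91.0 j6 -1.59 grip 0.704 F [ 0.4  0.5 -3.4] rotvec [ 0.   -0.01  0.  ] slide [ 0.1 -0.2 17.3]
[-0.03195624  0.05341447  0.01871068]
```

View pics/car5.png

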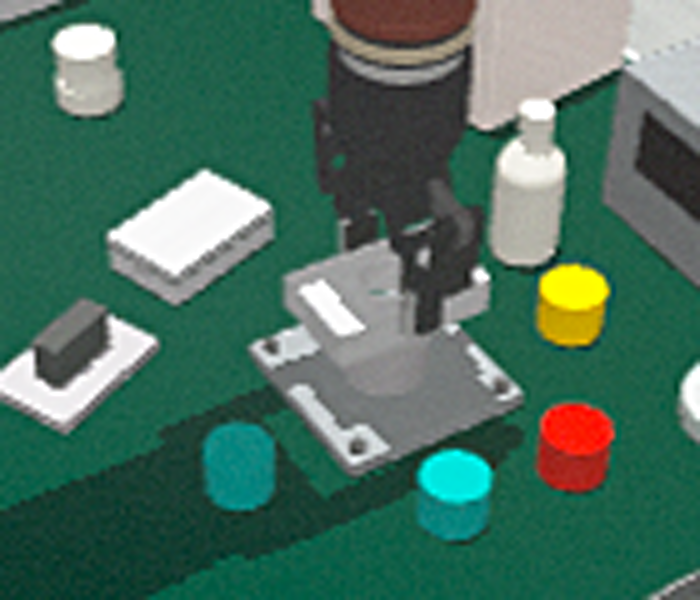

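jog_arm(increments=[{"slide": [0, 0, 2], "rotation": [0, 0, 0]}, {"slide": [0, 0, 2], "rotation": [0, 0, 0]}, {"slide": [0, 0, 2], "rotation": [0, 0, 0]}, {"slide": [0, 0, 1], "rotation": [0, 0, 0]}, {"slide": [0, 0, 0], "rotation": [0, 0, 0]}, {"slide": [0, 0, 0], "rotation": [0, 0, 0]}, {"slide": [0, 0, 0], "rotation": [0, 0, 0]}])

```text
time: 19.55
tool_pos: [0.6324, 0.0715, 0.0511]
tool_rot: [-0.0, -0.009, 1.0, -0.0]
contact_force: [-0.2, -0.9, -3.3]
gripper_width: 0.712
```

jog_arm(increments=[{"slide": [0, 0, 2], "rotation": [0, 0, 0]}, {"slide": [0, 0, 2], "rotation": [0, 0, 0]}, {"slide": [0, 0, 1], "rotation": [0, 0, 0]}, {"slide": [0, 0, 0], "rotation": [0, 0, 0]}, {"slide": [0, 0, 0], "rotation": [0, 0, 0]}, {"slide": [0, 0, 0], "rotation": [0, 0, 0]}])

```text
time: 20.05
tool_pos: [0.6326, 0.0714, 0.0463]
tool_rot: [0.0, -0.009, 1.0, -0.0]
contact_force: [0.6, -2.3, -2.1]
gripper_width: 0.708
```

jog_arm(increments=[{"slide": [0, 0, 1.5], "rotation": [0, 0, 0]}, {"slide": [0, 0, 1.5], "rotation": [0, 0, 0]}, {"slide": [0, 0, 1.5], "rotation": [0, 0, 0]}, {"slide": [0, 0, 1], "rotation": [0, 0, 0]}, {"slide": [0, 0, 0], "rotation": [0, 0, 0]}, {"slide": [0, 0, 0], "rotation": [0, 0, 0]}, {"slide": [0, 0, 0], "rotation": [0, 0, 0]}])

```text
time: 20.63
tool_pos: [0.6327, 0.0714, 0.041]
tool_rot: [0.0, -0.009, 1.0, -0.0]
contact_force: [-1.4, -5.1, 1.1]
gripper_width: 0.709
```

jog_arm(increments=[{"slide": [0, 0, 1], "rotation": [0, 0, 0]}, {"slide": [0, 0, 1], "rotation": [0, 0, 0]}, {"slide": [0, 0, 0], "rotation": [0, 0, 0]}, {"slide": [0, 0, 0], "rotation": [0, 0, 0]}, {"slide": [0, 0, 0], "rotation": [0, 0, 0]}])

```text
time: 21.05
tool_pos: [0.6327, 0.0714, 0.041]
tool_rot: [-0.0, -0.009, 1.0, -0.0]
contact_force: [-6.5, -5.5, 11.1]
gripper_width: 0.711
```

jog_arm(increments=[{"slide": [0, 0, -1], "rotation": [0, 0, 0]}, {"slide": [0, 0, 0], "rotation": [0, 0, 0]}, {"slide": [0, 0, 0], "rotation": [0, 0, 0]}, {"slide": [0, 0, 0], "rotation": [0, 0, 0]}, {"slide": [0, 0, 0], "rotation": [0, 0, 0]}, {"slide": [0, 0, 0], "rotation": [0, 0, 0]}, {"slide": [0, 0, -10], "rotation": [0, 0, 0]}, {"slide": [0, 0, -20], "rotation": [0, 0, 0]}, {"slide": [0, 0, -30], "rotation": [0, 0, 0]}, {"slide": [0, 0, -30], "rotation": [0, 0, 0]}, {"slide": [0, 0, -30], "rotation": [0, 0, 0]}, {"slide": [0, 0, -30], "rotation": [0, 0, 0]}, {"slide": [0, 0, 0], "rotation": [0, 0, 0]}, {"slide": [0, 0, 0], "rotation": [0, 0, 0]}, {"slide": [0, 0, 0], "rotation": [0, 0, 0]}, {"slide": [0, 0, 0], "rotation": [0, 0, 0]}], fingers=1)

```text
time: 22.38
tool_pos: [0.6314, 0.0717, 0.188]
tool_rot: [-0.002, -0.009, 1.0, 0.0]
contact_force: [0.2, 0.6, 0.0]
gripper_width: 0.998
```

```bash
python3 - <<'E'
from h import *
plan(587.4,237,100,19.5+90)
d=cam("side");f=d["frame"]
im=cv2.resize(f[110:230,200:340],None,fx=5,fy=5,interpolation=cv2.INTER_CUBIC)
cv2.imwrite("pics/car6.png",im)
m=comp(d,proj(d,[[.60,.09,.064]])[0]); print(m.sum())
E
```

```text
t 22.38 pos [631.4  71.7 188. ] jaw 91.0 j6 -1.59 grip 0.998 F [0.2 0.6 0. ] rotvec [  0.03  -0.17 -18.5 ] slide [-13.7 170.5  88. ]
1568.0
```

View pics/car6.png

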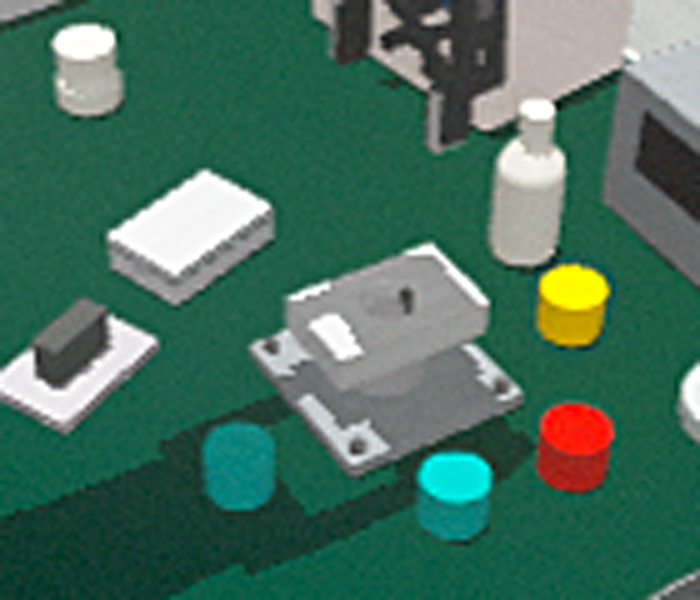

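```bash
python3 - <<'E'
from h import *
d=cam("side")
for k,p0 in (("A",[.5874,.2359,.34]),("B",[.4334,.3429,-.18])):
    p0=np.array(p0); m=comp(d,proj(d,[[p0[0],p0[1]+.003,.028]])[0]); p,c=fit("case",[(d,m)],p0); print(k,np.round(p[:2]*1000,1),np.degrees(p[2]).round(1),round(c,3),m.sum())
E
```

```text
A [586.5 239.7] 19.2 0.05 584.0
B [432.6 348.1] -10.8 0.061 552.0
```

jog_arm(increments=[{"slide": [0, 0, 0], "rotation": [0, 0, -6.1]}, {"slide": [0, 0, 0], "rotation": [0, 0, -6.1]}, {"slide": [0, 0, 0], "rotation": [0, 0, -6.1]}, {"slide": [0, 0, 0], "rotation": [0, 0, 0]}, {"slide": [0, 0, 0], "rotation": [0, 0, 0]}])

```text
time: 22.9
tool_pos: [0.6319, 0.0717, 0.1886]
tool_rot: [-0.001, -0.166, 0.986, 0.0]
contact_force: [1.2, 0.0, -0.6]
gripper_width: 1.001
```

```bash
python3 -c "
from h import *
plan(587,237.8,40,109.35)"
```

```text
t 22.90 pos [631.9  71.7 188.6] jaw 109.1 j6 -1.91 grip 1.001 F [ 1.2  0.  -0.6] rotvec [ 0.04 -0.1  -0.2 ] slide [-12.6 171.6 148.6]
```

jog_arm(increments=[{"slide": [-2, 25, 0], "rotation": [0, 0, -0.2]}, {"slide": [-2, 30, 0], "rotation": [0, 0, 0]}, {"slide": [-2, 30, 0], "rotation": [0, 0, 0]}, {"slide": [-2, 30, 0], "rotation": [0, 0, 0]}, {"slide": [-2, 30, 0], "rotation": [0, 0, 0]}, {"slide": [-2, 26, 20], "rotation": [0, 0, 0]}, {"slide": [0, 0, 30], "rotation": [0, 0, 0]}, {"slide": [0, 0, 30], "rotation": [0, 0, 0]}, {"slide": [0, 0, 30], "rotation": [0, 0, 0]}, {"slide": [0, 0, 20], "rotation": [0, 0, 0]}, {"slide": [0, 0, 0], "rotation": [0, 0, 0]}, {"slide": [0, 0, 0], "rotation": [0, 0, 0]}, {"slide": [0, 0, 0], "rotation": [0, 0, 0]}, {"slide": [0, 0, 0], "rotation": [0, 0, 0]}, {"slide": [0, 0, 0], "rotation": [0, 0, 0]}])

```text
time: 24.15
tool_pos: [0.5884, 0.2372, 0.0623]
tool_rot: [0.002, -0.169, 0.986, 0.0]
contact_force: [0.2, -0.2, 0.7]
gripper_width: 1.003
```

```bash
python3 -c "
from h import *
plan(587,237.8,0,109.35)
f=cam('side')['frame']
cv2.imwrite('pics/cA0.png',cv2.resize(f[90:200,180:320],None,fx=5,fy=5,interpolation=cv2.INTER_CUBIC))"
```

```text
t 24.15 pos [588.4 237.2  62.3] jaw 109.5 j6 -1.64 grip 1.003 F [ 0.2 -0.2  0.7] rotvec [-0.02  0.23  0.12] slide [ 1.1  1.  62.3]
```

View pics/cA0.png

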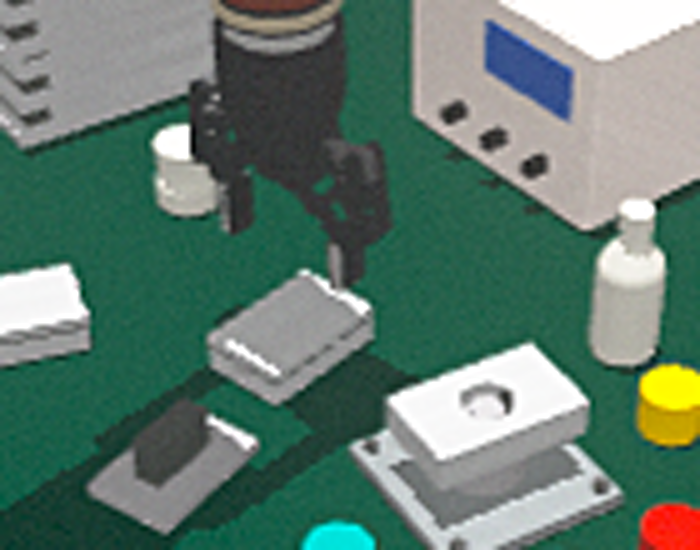

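jog_arm(increments=[{"slide": [0.5, 0.5, 15], "rotation": [0, 0, 0]}, {"slide": [0.5, 0.5, 15], "rotation": [0, 0, 0]}, {"slide": [0, 0, 15], "rotation": [0, 0, 0]}, {"slide": [0, 0, 10], "rotation": [0, 0, 0]}, {"slide": [0, 0, 3], "rotation": [0, 0, 0]}, {"slide": [0, 0, 0], "rotation": [0, 0, 0]}, {"slide": [0, 0, 0], "rotation": [0, 0, 0]}, {"slide": [0, 0, 0], "rotation": [0, 0, 0]}, {"slide": [0, 0, 0], "rotation": [0, 0, 0]}, {"slide": [0, 0, 0], "rotation": [0, 0, 0]}])

```text
time: 25.03
tool_pos: [0.5862, 0.2377, 0.0028]
tool_rot: [0.001, -0.169, 0.986, 0.0]
contact_force: [0.9, -0.1, 0.1]
gripper_width: 1.003
```

jog_arm(increments=[{"slide": [0, 0, 0], "rotation": [0, 0, 0]}, {"slide": [0, 0, 0], "rotation": [0, 0, 0]}, {"slide": [0, 0, 0], "rotation": [0, 0, 0]}, {"slide": [0, 0, 0], "rotation": [0, 0, 0]}, {"slide": [0, 0, 0], "rotation": [0, 0, 0]}, {"slide": [0, 0, 0], "rotation": [0, 0, 0]}, {"slide": [0, 0, 0], "rotation": [0, 0, 0]}], fingers=0.5)

```text
time: 25.62
tool_pos: [0.5861, 0.2377, 0.0026]
tool_rot: [0.001, -0.169, 0.986, 0.0]
contact_force: [0.8, -0.2, 5.3]
gripper_width: 0.69
```

```bash
python3 -c "
from h import *
plan(587,237.8,0,109.35)"
```

```text
t 25.62 pos [586.1 237.7   2.6] jaw 109.5 j6 -1.64 grip 0.690 F [ 0.8 -0.2  5.3] rotvec [-0.01  0.08  0.15] slide [-0.9 -0.2  2.6]
```

jog_arm(increments=[{"slide": [0, 0, -5], "rotation": [0, 0, 0]}, {"slide": [0, 0, -10], "rotation": [0, 0, 0]}, {"slide": [0, 0, -20], "rotation": [0, 0, 0]}, {"slide": [0, 0, -25], "rotation": [0, 0, 0]}, {"slide": [0, 0, -30], "rotation": [0, 0, 0]}, {"slide": [0, 0, -20], "rotation": [0, 0, 0]}, {"slide": [0, 0, 0], "rotation": [0, 0, 5]}, {"slide": [0, 0, 0], "rotation": [0, 0, 5]}, {"slide": [0, 0, 0], "rotation": [0, 0, 5]}, {"slide": [0, 0, 0], "rotation": [0, 0, 3.5]}, {"slide": [0, 0, 0], "rotation": [0, 0, 0]}, {"slide": [0, 0, 0], "rotation": [0, 0, 0]}, {"slide": [0, 0, 0], "rotation": [0, 0, 0]}, {"slide": [0, 0, 0], "rotation": [0, 0, 0]}])

```text
time: 26.78
tool_pos: [0.5853, 0.2375, 0.1117]
tool_rot: [-0.0, -0.009, 1.0, -0.0]
contact_force: [-0.1, 0.4, -1.4]
gripper_width: 0.687
```

```bash
python3 -c "
from h import *
plan(631.2,71.4,110,91)"
```

```text
t 26.78 pos [585.3 237.5 111.7] jaw 91.1 j6 -1.32 grip 0.687 F [-0.1  0.4 -1.4] rotvec [-0.01 -0.03  0.05] slide [ -43.  -166.8    1.7]
```

jog_arm(increments=[{"slide": [-2.5, -9.4, 0], "rotation": [0, 0, 0]}, {"slide": [-5.4, -21, 0], "rotation": [0, 0, 0]}, {"slide": [-5.4, -21, 0], "rotation": [0, 0, 0]}, {"slide": [-5.4, -21, 0], "rotation": [0, 0, 0]}, {"slide": [-5.4, -21, 0], "rotation": [0, 0, 0]}, {"slide": [-5.4, -21, 0], "rotation": [0, 0, 0]}, {"slide": [-5.4, -21, 0], "rotation": [0, 0, 0]}, {"slide": [-5.4, -21, 0], "rotation": [0, 0, 0]}, {"slide": [-2.7, -10.4, 0], "rotation": [0, 0, 0]}, {"slide": [0, 0, 0], "rotation": [0, 0, 0]}, {"slide": [0, 0, 0], "rotation": [0, 0, 0]}, {"slide": [0, 0, 0], "rotation": [0, 0, 0]}, {"slide": [0, 0, 0], "rotation": [0, 0, 0]}, {"slide": [0, 0, 0], "rotation": [0, 0, 0]}, {"slide": [0, 0, 0], "rotation": [0, 0, 0]}])

```text
time: 28.03
tool_pos: [0.6312, 0.0724, 0.1118]
tool_rot: [-0.0, -0.009, 1.0, 0.0]
contact_force: [0.5, -0.6, -1.8]
gripper_width: 0.692
```

```bash
cat >> h.py <<'E'
EDG=[(0,1),(0,2),(1,3),(2,3),(4,5),(4,6),(5,7),(6,7),(0,4),(1,5),(2,6),(3,7)]
def overlay(d,im,P,x,y,yaw,z,off,sc,col=(0,0,255)):
    c,sn=np.cos(yaw),np.sin(yaw); W=np.c_[x+c*P[:,0]-sn*P[:,1],y+sn*P[:,0]+c*P[:,1],P[:,2]+z]
    for a,b in EDG:
        q=(proj(d,W[[a,b]])+.5-off)*sc; cv2.line(im,tuple(np.round(q[0]).astype(int).tolist()),tuple(np.round(q[1]).astype(int).tolist()),col,1)
E
python3 -c "
from h import *
plan(631.2,71.4,66.6,91)
d=cam('side');f=d['frame']
im=cv2.resize(f[100:220,200:340],None,fx=5,fy=5,interpolation=cv2.INTER_CUBIC)
overlay(d,im,box(.1,.062,0,.024),.6321,.0714,.0175,.04,[200,100],5)
s=state()['tool_pos']; overlay(d,im,box(.092,.06,0,.028),s[0]+.0009,s[1],.0175,s[2]-.0026,[200,100],5,(255,0,0))
cv2.imwrite('pics/cA1.png',im)"
```

```text
t 28.03 pos [631.2  72.4 111.8] jaw 91.1 j6 -1.59 grip 0.692 F [ 0.5 -0.6 -1.8] rotvec [ 0.01 -0.    0.07] slide [ 0.  -1.  45.2]
```

View pics/cA1.png

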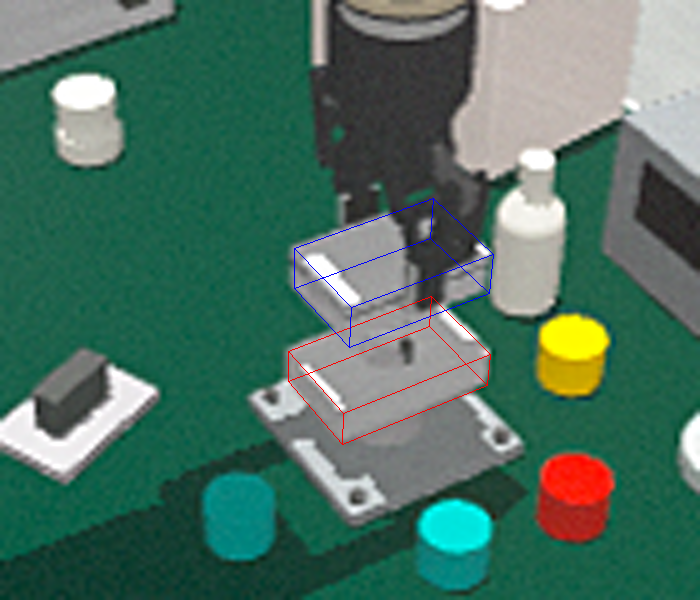

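jog_arm(increments=[{"slide": [0, -1, 10], "rotation": [0, 0, 0]}, {"slide": [0, 0, 15], "rotation": [0, 0, 0]}, {"slide": [0, 0, 10], "rotation": [0, 0, 0]}, {"slide": [0, 0, 5], "rotation": [0, 0, 0]}, {"slide": [0, 0, 0], "rotation": [0, 0, 0]}, {"slide": [0, 0, 0], "rotation": [0, 0, 0]}, {"slide": [0, 0, 0], "rotation": [0, 0, 0]}, {"slide": [0, 0, 2], "rotation": [0, 0, 0]}, {"slide": [0, 0, 1.5], "rotation": [0, 0, 0]}, {"slide": [0, 0, 1], "rotation": [0, 0, 0]}, {"slide": [0, 0, 0], "rotation": [0, 0, 0]}, {"slide": [0, 0, 0], "rotation": [0, 0, 0]}, {"slide": [0, 0, 0], "rotation": [0, 0, 0]}])

```text
time: 29.17
tool_pos: [0.6314, 0.0705, 0.0674]
tool_rot: [0.0, -0.009, 1.0, -0.0]
contact_force: [0.4, -0.3, -1.9]
gripper_width: 0.69
```

jog_arm(increments=[{"slide": [0, 0.8, 0], "rotation": [0, 0, 0]}, {"slide": [0, 0, 0.7], "rotation": [0, 0, 0]}, {"slide": [0, 0, 0.7], "rotation": [0, 0, 0]}, {"slide": [0, 0, 0], "rotation": [0, 0, 0]}, {"slide": [0, 0, 0], "rotation": [0, 0, 0]}, {"slide": [0, 0, 0], "rotation": [0, 0, 0]}])

```text
time: 29.67
tool_pos: [0.6316, 0.0714, 0.0666]
tool_rot: [0.0, -0.009, 1.0, 0.0]
contact_force: [-2.8, 0.3, 3.1]
gripper_width: 0.687
```

jog_arm(increments=[{"slide": [0, 0, 0], "rotation": [0, 0, 0]}, {"slide": [0, 0, 0], "rotation": [0, 0, 0]}, {"slide": [0, 0, 0], "rotation": [0, 0, 0]}, {"slide": [0, 0, 0], "rotation": [0, 0, 0]}, {"slide": [0, 0, 0], "rotation": [0, 0, 0]}, {"slide": [0, 0, -5], "rotation": [0, 0, 0]}, {"slide": [0, 0, -15], "rotation": [0, 0, 0]}, {"slide": [0, 0, -25], "rotation": [0, 0, 0]}, {"slide": [0, 0, -30], "rotation": [0, 0, 0]}, {"slide": [0, 0, -25], "rotation": [0, 0, 0]}, {"slide": [0, 0, 0], "rotation": [0, 0, 5.9]}, {"slide": [0, 0, 0], "rotation": [0, 0, 5.9]}, {"slide": [0, 0, 0], "rotation": [0, 0, 0]}, {"slide": [0, 0, 0], "rotation": [0, 0, 0]}, {"slide": [0, 0, 0], "rotation": [0, 0, 0]}], fingers=1)

```text
time: 30.92
tool_pos: [0.6313, 0.0713, 0.1662]
tool_rot: [0.0, 0.093, 0.996, -0.0]
contact_force: [-0.5, -0.4, 0.0]
gripper_width: 1.001
```

```bash
python3 -c "
from h import *
plan(433,345.5,60,79.3)"
```

```text
t 30.92 pos [631.3  71.3 166.2] jaw 79.3 j6 -1.39 grip 1.001 F [-0.5 -0.4  0. ] rotvec [-0.    0.    0.03] slide [245.8 232.6 106.2]
```

jog_arm(increments=[{"slide": [20.5, 19.4, 0], "rotation": [0, 0, 0]}, {"slide": [20.5, 19.4, 0], "rotation": [0, 0, 0]}, {"slide": [20.5, 19.4, 0], "rotation": [0, 0, 0]}, {"slide": [20.5, 19.4, 0], "rotation": [0, 0, 0]}, {"slide": [20.5, 19.4, 0], "rotation": [0, 0, 0]}, {"slide": [20.5, 19.4, 0], "rotation": [0, 0, 0]}, {"slide": [20.5, 19.4, 0], "rotation": [0, 0, 0]}, {"slide": [20.5, 19.4, 0], "rotation": [0, 0, 0]}, {"slide": [20.5, 19.4, 0], "rotation": [0, 0, 0]}, {"slide": [20.5, 19.4, 0], "rotation": [0, 0, 0]}, {"slide": [20.5, 19.4, 0], "rotation": [0, 0, 0]}, {"slide": [20.5, 19.4, 0], "rotation": [0, 0, 0]}, {"slide": [0, 0, 20], "rotation": [0, 0, 0]}, {"slide": [0, 0, 30], "rotation": [0, 0, 0]}, {"slide": [0, 0, 30], "rotation": [0, 0, 0]}, {"slide": [0, 0, 20], "rotation": [0, 0, 0]}, {"slide": [0, 0, 0], "rotation": [0, 0, 0]}, {"slide": [0, 0, 0], "rotation": [0, 0, 0]}, {"slide": [0, 0, 0], "rotation": [0, 0, 0]}, {"slide": [0, 0, 0], "rotation": [0, 0, 0]}])

```text
time: 32.58
tool_pos: [0.4349, 0.3469, 0.0683]
tool_rot: [0.002, 0.094, 0.996, 0.001]
contact_force: [0.0, 0.5, 0.4]
gripper_width: 0.997
```

```bash
python3 - <<'E'
from h import *
plan(433,345.5,2,79.3)
for n in("side","top"):
    d=cam(n);f=d['frame']
    o=[200,100] if n=="side" else [150,100]
    im=cv2.resize(f[o[1]:o[1]+120,o[0]:o[0]+140],None,fx=5,fy=5,interpolation=cv2.INTER_CUBIC)
    cv2.imwrite(f'pics/st1_{n}.png',im)
    # carrier silhouette bottom etc
cv2.imwrite('pics/cB0.png',cv2.resize(cam("side")["frame"][90:190,110:250],None,fx=5,fy=5,interpolation=cv2.INTER_CUBIC))
E
```

```text
t 32.58 pos [434.9 346.9  68.3] jaw 79.2 j6 -0.84 grip 0.997 F [0.  0.5 0.4] rotvec [ 0.15  0.17 -0.08] slide [ 1.6 -1.7 66.3]
```

View pics/st1_side.png

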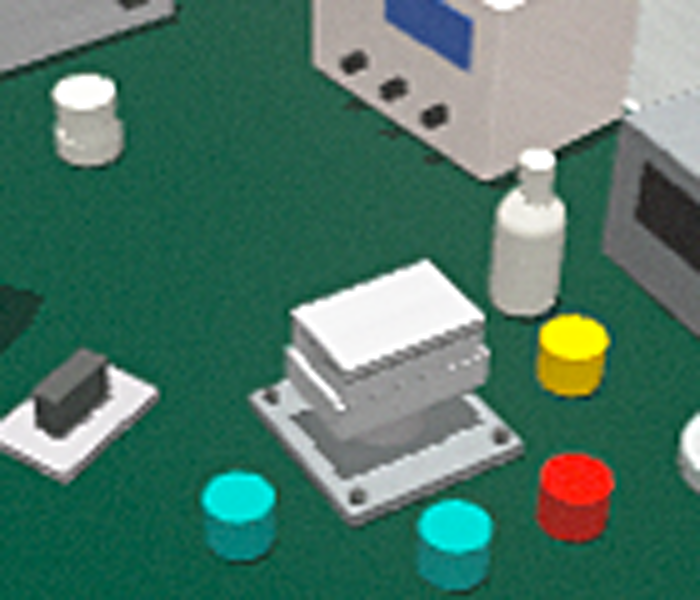

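View pics/st1_top.png

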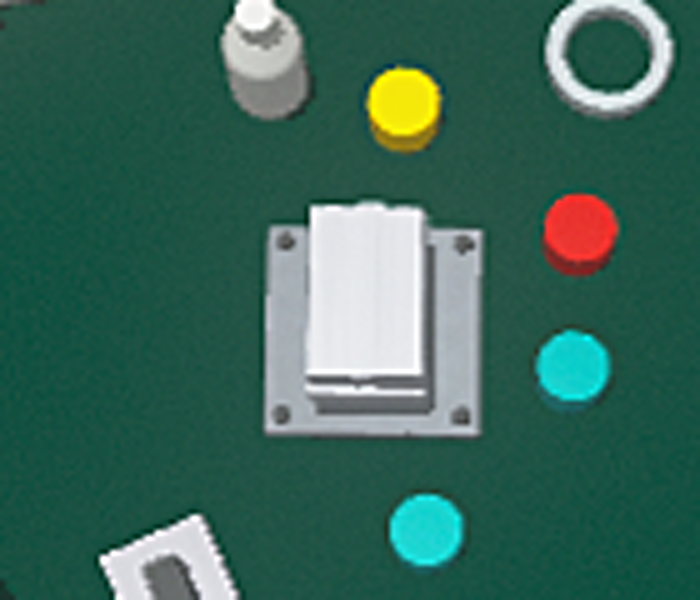

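View pics/cB0.png

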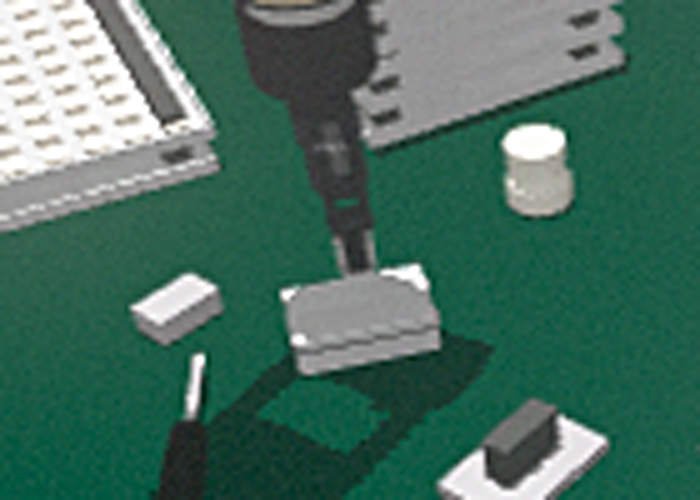

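```bash
cat >> h.py <<'E'
def topface(n,x,y,z,thr=None,lx=.092,ly=.06):
    "fit rectangle of the bright top face at height z near x,y; averages 4 frames"
    d=cam(n); f=np.mean([d["frame"].astype(float)]+[cam(n)["frame"] for _ in range(3)],0).min(2)
    u,v=np.round(proj(d,[[x,y,z]])[0]).astype(int)
    ref=np.median(f[v-3:v+4,u-3:u+4]); t=thr or ref*.93
    win=np.zeros((384,512),np.uint8); win[v-35:v+36,u-45:u+46]=1
    l=cv2.connectedComponents(((f>t)*win).astype(np.uint8),connectivity=4)[1]; m=(l==l[v,u]).astype(np.uint8)
    P=box(lx,ly,0,1e-4)
    def cost(p): return np.abs(render(d,[P],p,z)-m).sum()/m.sum()
    b=None
    for y0 in(0.,):
        p0=np.array([x,y,.0175]); r=minimize(cost,p0,method="Nelder-Mead",options=dict(initial_simplex=p0+np.array([[0,0,0],[.006,0,0],[0,.006,0],[0,0,.15]]),xatol=1e-5,fatol=1e-5))
        b=r
    print(n,"top@",z,np.round(b.x[:2]*1000,1),"yaw %.1f"%np.degrees(b.x[2]),"cost %.3f"%b.fun,"ref",ref)
    return b.x
E
python3 - <<'E'
from h import *
for n in("top","side"): topface(n,.632,.071,.092)
# compare base plate this picture, calibrate bias
E
```

```text
top top@ 0.092 [633.   71.6] yaw 1.6 cost 0.062 ref 229.25
side top@ 0.092 [632.1  72.6] yaw 0.5 cost 0.063 ref 244.5
```

```bash
python3 -c "
from h import *
plan(433,345.5,2,79.3)"
```

```text
t 33.13 pos [433.3 346.   65.9] jaw 79.2 j6 -0.84 grip 1.003 F [-0.3  0.5 -0.7] rotvec [-0.  -0.  -0.1] slide [ 0.2 -0.6 63.9]
```

jog_arm(increments=[{"slide": [0, -0.5, 15], "rotation": [0, 0, 0]}, {"slide": [0, 0, 20], "rotation": [0, 0, 0]}, {"slide": [0, 0, 15], "rotation": [0, 0, 0]}, {"slide": [0, 0, 10], "rotation": [0, 0, 0]}, {"slide": [0, 0, 4], "rotation": [0, 0, 0]}, {"slide": [0, 0, 0], "rotation": [0, 0, 0]}, {"slide": [0, 0, 0], "rotation": [0, 0, 0]}, {"slide": [0, 0, 0], "rotation": [0, 0, 0]}, {"slide": [0, 0, 0], "rotation": [0, 0, 0]}, {"slide": [0, 0, 0], "rotation": [0, 0, 0]}])

```text
time: 33.97
tool_pos: [0.4339, 0.346, 0.0029]
tool_rot: [0.001, 0.094, 0.996, 0.001]
contact_force: [-0.3, 0.8, 0.5]
gripper_width: 1.001
```

jog_arm(increments=[{"slide": [0, 0, 0], "rotation": [0, 0, 0]}, {"slide": [0, 0, 0], "rotation": [0, 0, 0]}, {"slide": [0, 0, 0], "rotation": [0, 0, 0]}, {"slide": [0, 0, 0], "rotation": [0, 0, 0]}, {"slide": [0, 0, 0], "rotation": [0, 0, 0]}, {"slide": [0, 0, 0], "rotation": [0, 0, 0]}, {"slide": [0, 0, 0], "rotation": [0, 0, 0]}], fingers=0.5)

```text
time: 34.55
tool_pos: [0.4338, 0.3458, 0.0026]
tool_rot: [0.0, 0.094, 0.996, 0.0]
contact_force: [0.1, 1.0, 6.3]
gripper_width: 0.688
```

```bash
python3 -c "
from h import *
plan(433,345.5,0,79.3)"
```

```text
t 34.55 pos [433.8 345.8   2.6] jaw 79.2 j6 -0.84 grip 0.688 F [0.1 1.  6.3] rotvec [ 0.04  0.05 -0.1 ] slide [ 0.7 -0.5  2.6]
```

jog_arm(increments=[{"slide": [0, 0, -5], "rotation": [0, 0, 0]}, {"slide": [0, 0, -10], "rotation": [0, 0, 0]}, {"slide": [0, 0, -20], "rotation": [0, 0, 0]}, {"slide": [0, 0, -30], "rotation": [0, 0, 0]}, {"slide": [0, 0, -30], "rotation": [0, 0, 0]}, {"slide": [0, 0, -30], "rotation": [0, 0, 0]}, {"slide": [0, 0, -13], "rotation": [0, 0, 0]}, {"slide": [0, 0, 0], "rotation": [0, 0, -4]}, {"slide": [0, 0, 0], "rotation": [0, 0, -4]}, {"slide": [0, 0, 0], "rotation": [0, 0, -3.8]}, {"slide": [0, 0, 0], "rotation": [0, 0, 0]}, {"slide": [0, 0, 0], "rotation": [0, 0, 0]}, {"slide": [0, 0, 0], "rotation": [0, 0, 0]}, {"slide": [0, 0, 0], "rotation": [0, 0, 0]}])

```text
time: 35.72
tool_pos: [0.433, 0.3454, 0.1394]
tool_rot: [-0.0, -0.008, 1.0, -0.0]
contact_force: [-0.2, 0.2, -1.2]
gripper_width: 0.69
```

```bash
python3 -c "
from h import *
plan(633,71.6,140,91)"
```

```text
t 35.72 pos [433.  345.4 139.4] jaw 90.9 j6 -1.05 grip 0.690 F [-0.2  0.2 -1.2] rotvec [-0.03 -0.04 -0.06] slide [-195.2 -277.2   -0.6]
```

jog_arm(increments=[{"slide": [-7.2, -9.9, 0], "rotation": [0, 0, 0]}, {"slide": [-13.9, -19.8, 0], "rotation": [0, 0, 0]}, {"slide": [-13.9, -19.8, 0], "rotation": [0, 0, 0]}, {"slide": [-13.9, -19.8, 0], "rotation": [0, 0, 0]}, {"slide": [-13.9, -19.8, 0], "rotation": [0, 0, 0]}, {"slide": [-13.9, -19.8, 0], "rotation": [0, 0, 0]}, {"slide": [-13.9, -19.8, 0], "rotation": [0, 0, 0]}, {"slide": [-13.9, -19.8, 0], "rotation": [0, 0, 0]}, {"slide": [-13.9, -19.8, 0], "rotation": [0, 0, 0]}, {"slide": [-13.9, -19.8, 0], "rotation": [0, 0, 0]}, {"slide": [-13.9, -19.8, 0], "rotation": [0, 0, 0]}, {"slide": [-13.9, -19.8, 0], "rotation": [0, 0, 0]}, {"slide": [-13.9, -19.8, 0], "rotation": [0, 0, 0]}, {"slide": [-13.9, -19.8, 0], "rotation": [0, 0, 0]}, {"slide": [-7.2, -9.9, 0], "rotation": [0, 0, 0]}, {"slide": [0, 0, 0], "rotation": [0, 0, 0]}, {"slide": [0, 0, 0], "rotation": [0, 0, 0]}, {"slide": [0, 0, 0], "rotation": [0, 0, 0]}, {"slide": [0, 0, 0], "rotation": [0, 0, 0]}, {"slide": [0, 0, 0], "rotation": [0, 0, 0]}])

```text
time: 37.38
tool_pos: [0.6326, 0.0728, 0.1399]
tool_rot: [-0.0, -0.009, 1.0, 0.0]
contact_force: [-0.4, 0.1, -0.8]
gripper_width: 0.687
```

```bash
python3 -c "
from h import *
plan(633,71.6,94.6,91)
f=cam('side')['frame']
cv2.imwrite('pics/cB1.png',cv2.resize(f[90:210,200:340],None,fx=5,fy=5,interpolation=cv2.INTER_CUBIC))
plan(633,71.6,94.6,91)
"
```

```text
t 37.38 pos [632.6  72.8 139.9] jaw 91.1 j6 -1.59 grip 0.687 F [-0.4  0.1 -0.8] rotvec [ 0.01 -0.02  0.07] slide [-0.4 -1.2 45.3]
t 37.43 pos [632.7  72.7 139.9] jaw 91.1 j6 -1.59 grip 0.692 F [ 0.8  0.3 -1.8] rotvec [ 0.01 -0.01  0.07] slide [-0.3 -1.1 45.3]
```

View pics/cB1.png

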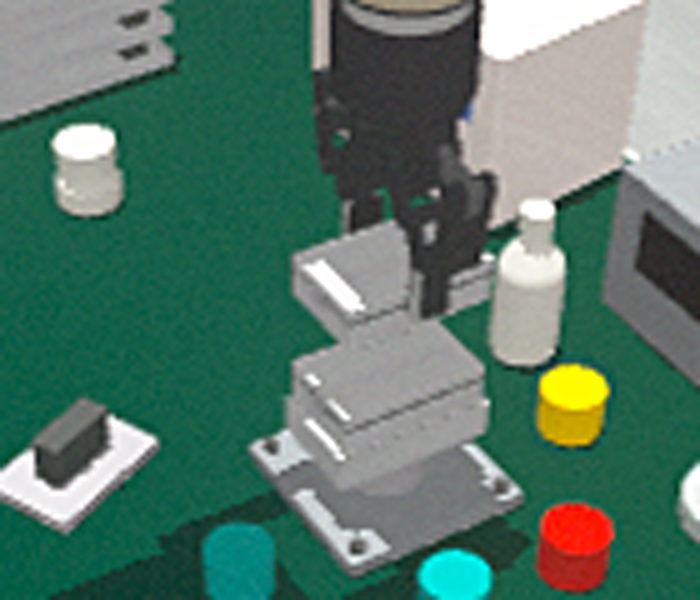

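jog_arm(increments=[{"slide": [-0.3, -0.3, 10], "rotation": [0, 0, 0]}, {"slide": [0, 0, 15], "rotation": [0, 0, 0]}, {"slide": [0, 0, 12], "rotation": [0, 0, 0]}, {"slide": [0, 0, 5], "rotation": [0, 0, 0]}, {"slide": [0, 0, 0], "rotation": [0, 0, 0]}, {"slide": [0, 0, 0], "rotation": [0, 0, 0]}, {"slide": [0, 0, 0], "rotation": [0, 0, 0]}, {"slide": [0, 0, 0], "rotation": [0, 0, 0]}, {"slide": [0, 0, 0], "rotation": [0, 0, 0]}])

```text
time: 38.18
tool_pos: [0.6335, 0.0715, 0.0979]
tool_rot: [0.0, -0.009, 1.0, -0.0]
contact_force: [-0.3, 0.4, -1.5]
gripper_width: 0.687
```

```bash
python3 -c "
from h import *
plan(633,71.6,94.6,91)"
```

```text
t 38.18 pos [633.5  71.5  97.9] jaw 91.0 j6 -1.59 grip 0.687 F [-0.3  0.4 -1.5] rotvec [-0.    0.01 -0.  ] slide [0.5 0.1 3.3]
```

jog_arm(increments=[{"slide": [0.4, 0, 1], "rotation": [0, 0, 0]}, {"slide": [0, 0, 1], "rotation": [0, 0, 0]}, {"slide": [0, 0, 1], "rotation": [0, 0, 0]}, {"slide": [0, 0, 0.7], "rotation": [0, 0, 0]}, {"slide": [0, 0, 0], "rotation": [0, 0, 0]}, {"slide": [0, 0, 0], "rotation": [0, 0, 0]}, {"slide": [0, 0, 0], "rotation": [0, 0, 0]}])

```text
time: 38.77
tool_pos: [0.6332, 0.0715, 0.0946]
tool_rot: [0.0, -0.009, 1.0, -0.0]
contact_force: [-0.9, -0.5, 1.0]
gripper_width: 0.687
```

jog_arm(increments=[{"slide": [0, 0, 0], "rotation": [0, 0, 0]}, {"slide": [0, 0, 0], "rotation": [0, 0, 0]}, {"slide": [0, 0, 0], "rotation": [0, 0, 0]}, {"slide": [0, 0, 0], "rotation": [0, 0, 0]}, {"slide": [0, 0, 0], "rotation": [0, 0, 0]}, {"slide": [0, 0, -5], "rotation": [0, 0, 0]}, {"slide": [0, 0, -15], "rotation": [0, 0, 0]}, {"slide": [0, 0, -25], "rotation": [0, 0, 0]}, {"slide": [0, 0, -30], "rotation": [0, 0, 0]}, {"slide": [0, 0, -25], "rotation": [0, 0, 0]}, {"slide": [0, 0, 0], "rotation": [0, 0, 5.5]}, {"slide": [0, 0, 0], "rotation": [0, 0, 5.5]}, {"slide": [0, 0, 0], "rotation": [0, 0, 5.5]}, {"slide": [0, 0, 0], "rotation": [0, 0, 0]}, {"slide": [0, 0, 0], "rotation": [0, 0, 0]}, {"slide": [0, 0, 0], "rotation": [0, 0, 0]}], fingers=1)

```text
time: 40.1
tool_pos: [0.6332, 0.0715, 0.1949]
tool_rot: [0.0, 0.134, 0.991, 0.0]
contact_force: [-0.0, -0.1, 0.1]
gripper_width: 0.999
```

```bash
python3 -c "
from h import *
plan(580.3,-405.2,60,74.5)"
```

```text
t 40.10 pos [633.2  71.5 194.9] jaw 74.6 j6 -1.31 grip 0.999 F [-0.  -0.1  0.1] rotvec [0.01 0.04 0.11] slide [ -76.4 -473.5  134.9]
```

jog_arm(increments=[{"slide": [-5.1, -31.6, 0], "rotation": [0, 0, 0]}, {"slide": [-5.1, -31.6, 0], "rotation": [0, 0, 0]}, {"slide": [-5.1, -31.6, 0], "rotation": [0, 0, 0]}, {"slide": [-5.1, -31.6, 0], "rotation": [0, 0, 0]}, {"slide": [-5.1, -31.6, 0], "rotation": [0, 0, 0]}, {"slide": [-5.1, -31.6, 0], "rotation": [0, 0, 0]}, {"slide": [-5.1, -31.6, 0], "rotation": [0, 0, 0]}, {"slide": [-5.1, -31.6, 0], "rotation": [0, 0, 0]}, {"slide": [-5.1, -31.6, 0], "rotation": [0, 0, 0]}, {"slide": [-5.1, -31.6, 0], "rotation": [0, 0, 0]}, {"slide": [-5.1, -31.6, 0], "rotation": [0, 0, 0]}, {"slide": [-5.1, -31.6, 0], "rotation": [0, 0, 0]}, {"slide": [-5.1, -31.6, 0], "rotation": [0, 0, 0]}, {"slide": [-5.1, -31.6, 0], "rotation": [0, 0, 0]}, {"slide": [-5.1, -31.6, 0], "rotation": [0, 0, 0]}, {"slide": [0, 0, 25], "rotation": [0, 0, 0]}, {"slide": [0, 0, 30], "rotation": [0, 0, 0]}, {"slide": [0, 0, 30], "rotation": [0, 0, 0]}, {"slide": [0, 0, 30], "rotation": [0, 0, 0]}, {"slide": [0, 0, 20], "rotation": [0, 0, 0]}])

```text
time: 41.77
tool_pos: [0.5787, -0.4047, 0.0555]
tool_rot: [-0.002, 0.134, 0.991, 0.001]
contact_force: [-0.2, 0.5, -1.0]
gripper_width: 1.003
```

jog_arm(increments=[{"slide": [0, 0, 0], "rotation": [0, 0, 0]}, {"slide": [0, 0, 0], "rotation": [0, 0, 0]}, {"slide": [0, 0, 0], "rotation": [0, 0, 0]}, {"slide": [0, 0, 0], "rotation": [0, 0, 0]}, {"slide": [0, 0, 0], "rotation": [0, 0, 0]}])

```text
time: 42.18
tool_pos: [0.5815, -0.4068, 0.0621]
tool_rot: [0.002, 0.135, 0.991, -0.001]
contact_force: [-0.2, 0.0, 0.3]
gripper_width: 1.005
```

```bash
python3 - <<'E'
from h import *
plan(580.3,-405.2,2,74.5)
d=cam("side"); cv2.imwrite('pics/st2_side.png',cv2.resize(d["frame"][100:350,200:440],None,fx=2.4,fy=2.4,interpolation=cv2.INTER_CUBIC))
for n in("top","side"): topface(n,.632,.071,.120)
d=cam("top"); cv2.imwrite('pics/st2_top.png',cv2.resize(d["frame"][100:220,150:290],None,fx=5,fy=5,interpolation=cv2.INTER_CUBIC))
plan(580.3,-405.2,2,74.5)
E
```

```text
t 42.18 pos [ 581.5 -406.8   62.1] jaw 74.5 j6 -2.02 grip 1.005 F [-0.2  0.   0.3] rotvec [-0.11  0.23  0.02] slide [ 1.6  1.2 60.1]
top top@ 0.12 [633.8  71.8] yaw 1.1 cost 0.052 ref 229.25
side top@ 0.12 [665.9  88.9] yaw -56.3 cost 0.884 ref 70.5
t 42.68 pos [ 580.1 -405.7   59.1] jaw 74.5 j6 -2.02 grip 0.998 F [ 0.2  0.2 -1.2] rotvec [ 0.   -0.01  0.  ] slide [-0.1  0.5 57.1]
```

View pics/st2_side.png

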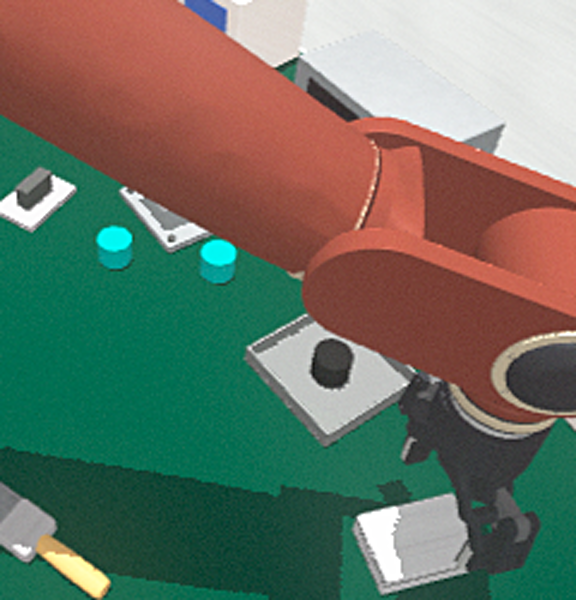

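View pics/st2_top.png

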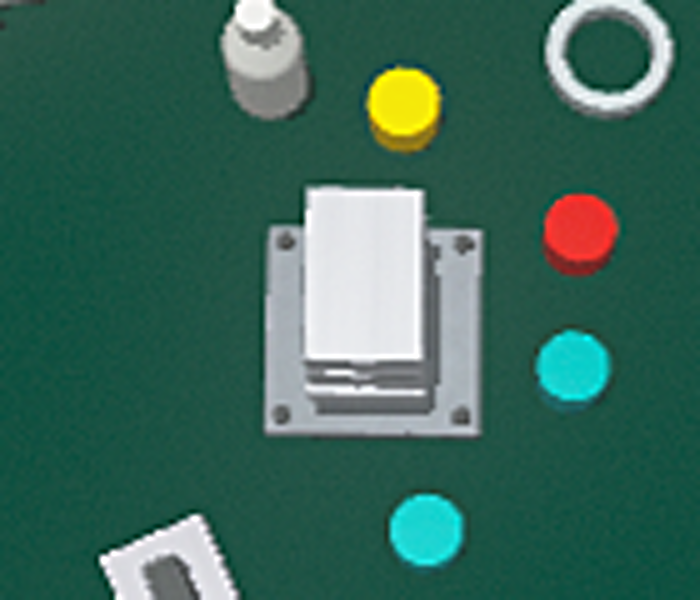

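jog_arm(increments=[{"slide": [0, 0.3, 15], "rotation": [0, 0, 0]}, {"slide": [0, 0, 20], "rotation": [0, 0, 0]}, {"slide": [0, 0, 12], "rotation": [0, 0, 0]}, {"slide": [0, 0, 7], "rotation": [0, 0, 0]}, {"slide": [0, 0, 2.5], "rotation": [0, 0, 0]}, {"slide": [0, 0, 0], "rotation": [0, 0, 0]}, {"slide": [0, 0, 0], "rotation": [0, 0, 0]}, {"slide": [0, 0, 0], "rotation": [0, 0, 0]}, {"slide": [0, 0, 0], "rotation": [0, 0, 0]}, {"slide": [0, 0, 0], "rotation": [0, 0, 0]}])

```text
time: 43.52
tool_pos: [0.5807, -0.4059, 0.0038]
tool_rot: [0.001, 0.135, 0.991, -0.0]
contact_force: [0.3, -0.8, -0.1]
gripper_width: 1.0
```

jog_arm(increments=[{"slide": [0, 0, 0], "rotation": [0, 0, 0]}, {"slide": [0, 0, 0], "rotation": [0, 0, 0]}, {"slide": [0, 0, 0], "rotation": [0, 0, 0]}, {"slide": [0, 0, 0], "rotation": [0, 0, 0]}, {"slide": [0, 0, 0], "rotation": [0, 0, 0]}, {"slide": [0, 0, 0], "rotation": [0, 0, 0]}, {"slide": [0, 0, 0], "rotation": [0, 0, 0]}], fingers=0.5)

```text
time: 44.1
tool_pos: [0.5806, -0.4058, 0.0034]
tool_rot: [0.0, 0.135, 0.991, -0.0]
contact_force: [-0.7, -0.2, 4.2]
gripper_width: 0.683
```

```bash
python3 -c "
from h import *
plan(580.3,-405.2,0,74.5)"
```

```text
t 44.10 pos [ 580.6 -405.8    3.4] jaw 74.5 j6 -2.02 grip 0.683 F [-0.7 -0.2  4.2] rotvec [-0.03  0.06 -0.  ] slide [0.5 0.5 3.4]
```

jog_arm(increments=[{"slide": [0, 0, -5], "rotation": [0, 0, 0]}, {"slide": [0, 0, -10], "rotation": [0, 0, 0]}, {"slide": [0, 0, -20], "rotation": [0, 0, 0]}, {"slide": [0, 0, -30], "rotation": [0, 0, 0]}, {"slide": [0, 0, -30], "rotation": [0, 0, 0]}, {"slide": [0, 0, -30], "rotation": [0, 0, 0]}, {"slide": [0, 0, -25], "rotation": [0, 0, 0]}, {"slide": [0, 0, -12], "rotation": [0, 0, 0]}, {"slide": [0, 0, 0], "rotation": [0, 0, -5]}, {"slide": [0, 0, 0], "rotation": [0, 0, -6]}, {"slide": [0, 0, 0], "rotation": [0, 0, -5.5]}, {"slide": [0, 0, 0], "rotation": [0, 0, 0]}, {"slide": [0, 0, 0], "rotation": [0, 0, 0]}, {"slide": [0, 0, 0], "rotation": [0, 0, 0]}, {"slide": [0, 0, 0], "rotation": [0, 0, 0]}])

```text
time: 45.35
tool_pos: [0.58, -0.4052, 0.1642]
tool_rot: [-0.0, -0.008, 1.0, 0.0]
contact_force: [-0.2, 0.0, -1.9]
gripper_width: 0.687
```

```bash
python3 -c "
from h import *
plan(632.9,71.6,165,91)
f=cam('side')['frame']
cv2.imwrite('pics/cC1.png',cv2.resize(f[200:350,260:440],None,fx=4,fy=4,interpolation=cv2.INTER_CUBIC))"
```

```text
t 45.35 pos [ 580.  -405.2  164.2] jaw 90.9 j6 -2.30 grip 0.687 F [-0.2  0.  -1.9] rotvec [ 0.03 -0.04 -0.08] slide [-61.2 475.8  -0.8]
```

View pics/cC1.png

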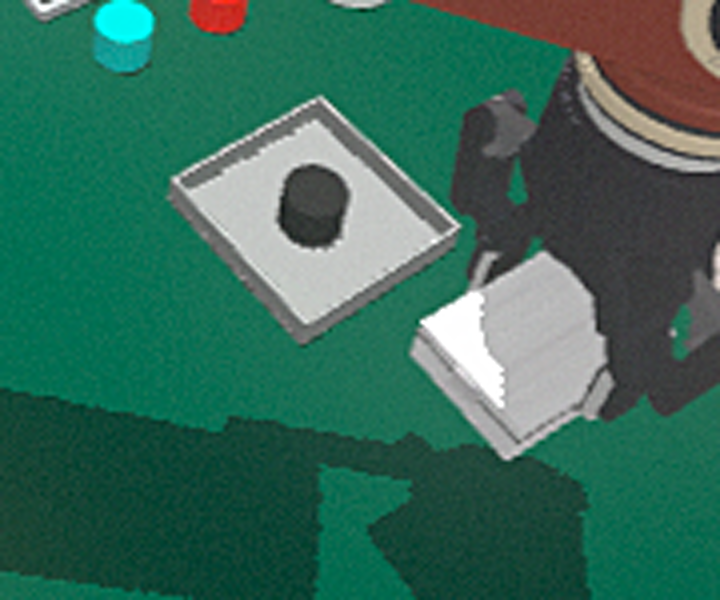

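jog_arm(increments=[{"slide": [-1.7, 13.5, 0], "rotation": [0, 0, 0]}, {"slide": [-3.4, 26.4, 0], "rotation": [0, 0, 0]}, {"slide": [-3.4, 26.4, 0], "rotation": [0, 0, 0]}, {"slide": [-3.4, 26.4, 0], "rotation": [0, 0, 0]}, {"slide": [-3.4, 26.4, 0], "rotation": [0, 0, 0]}, {"slide": [-3.4, 26.4, 0], "rotation": [0, 0, 0]}, {"slide": [-3.4, 26.4, 0], "rotation": [0, 0, 0]}, {"slide": [-3.4, 26.4, 0], "rotation": [0, 0, 0]}, {"slide": [-3.4, 26.4, 0], "rotation": [0, 0, 0]}, {"slide": [-3.4, 26.4, 0], "rotation": [0, 0, 0]}, {"slide": [-3.4, 26.4, 0], "rotation": [0, 0, 0]}, {"slide": [-3.4, 26.4, 0], "rotation": [0, 0, 0]}, {"slide": [-3.4, 26.4, 0], "rotation": [0, 0, 0]}, {"slide": [-3.4, 26.4, 0], "rotation": [0, 0, 0]}, {"slide": [-3.4, 26.4, 0], "rotation": [0, 0, 0]}, {"slide": [-3.4, 26.4, 0], "rotation": [0, 0, 0]}, {"slide": [-3.4, 26.4, 0], "rotation": [0, 0, 0]}, {"slide": [-3.4, 26.4, 0], "rotation": [0, 0, 0]}, {"slide": [-1.7, 13.5, 0], "rotation": [0, 0, 0]}, {"slide": [0, 0, 0], "rotation": [0, 0, 0]}])

```text
time: 47.07
tool_pos: [0.6327, 0.0746, 0.1648]
tool_rot: [0.0, -0.01, 1.0, 0.0]
contact_force: [-0.4, -0.6, -1.8]
gripper_width: 0.691
```

jog_arm(increments=[{"slide": [0, 0, 0], "rotation": [0, 0, 0]}, {"slide": [0, 0, 0], "rotation": [0, 0, 0]}, {"slide": [0, 0, 0], "rotation": [0, 0, 0]}, {"slide": [0, 0, 0], "rotation": [0, 0, 0]}, {"slide": [0, 0, 0], "rotation": [0, 0, 0]}, {"slide": [0, 0, 0], "rotation": [0, 0, 0]}])

```text
time: 47.57
tool_pos: [0.6331, 0.0707, 0.1647]
tool_rot: [-0.0, -0.008, 1.0, -0.0]
contact_force: [0.4, 0.5, -1.9]
gripper_width: 0.691
```

```bash
python3 -c "
from h import *
f=cam('side')['frame']
cv2.imwrite('pics/cC2.png',cv2.resize(f[80:200,200:340],None,fx=5,fy=5,interpolation=cv2.INTER_CUBIC))
plan(632.9,71.6,123.4,91)"
```

```text
t 47.62 pos [633.1  70.8 164.7] jaw 90.9 j6 -1.59 grip 0.686 F [-0.3 -0.3 -1.2] rotvec [-0.    0.   -0.05] slide [ 0.2  0.8 41.3]
```

View pics/cC2.png

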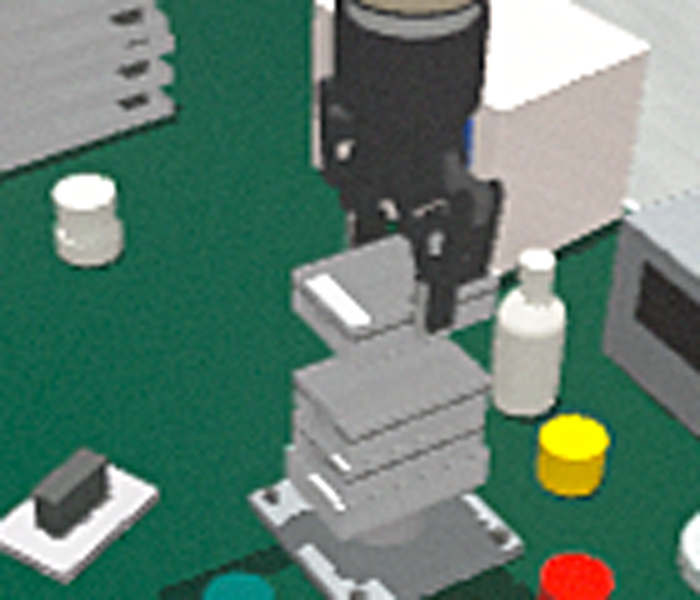

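jog_arm(increments=[{"slide": [0.5, 0.5, 10], "rotation": [0, 0, 0]}, {"slide": [0, 0, 13], "rotation": [0, 0, 0]}, {"slide": [0, 0, 10], "rotation": [0, 0, 0]}, {"slide": [0, 0, 5], "rotation": [0, 0, 0]}, {"slide": [0, 0, 0], "rotation": [0, 0, 0]}, {"slide": [0, 0, 0], "rotation": [0, 0, 0]}, {"slide": [0, 0, 0], "rotation": [0, 0, 0]}, {"slide": [0, 0, 0], "rotation": [0, 0, 0]}, {"slide": [0, 0, 0], "rotation": [0, 0, 0]}])

```text
time: 48.37
tool_pos: [0.6327, 0.0719, 0.1268]
tool_rot: [0.0, -0.009, 1.0, 0.0]
contact_force: [0.1, -0.4, -1.3]
gripper_width: 0.689
```

```bash
python3 -c "
from h import *
plan(632.5,71.6,123.4,91)"
```

```text
t 48.37 pos [632.7  71.9 126.8] jaw 91.0 j6 -1.59 grip 0.689 F [ 0.1 -0.4 -1.3] rotvec [ 0.    0.02 -0.  ] slide [ 0.2 -0.3  3.4]
```

jog_arm(increments=[{"slide": [0.2, -0.3, 1], "rotation": [0, 0, 0]}, {"slide": [0, 0, 1], "rotation": [0, 0, 0]}, {"slide": [0, 0, 1], "rotation": [0, 0, 0]}, {"slide": [0, 0, 0.8], "rotation": [0, 0, 0]}, {"slide": [0, 0, 0], "rotation": [0, 0, 0]}, {"slide": [0, 0, 0], "rotation": [0, 0, 0]}, {"slide": [0, 0, 0], "rotation": [0, 0, 0]}])

```text
time: 48.95
tool_pos: [0.6326, 0.0716, 0.1234]
tool_rot: [0.0, -0.009, 1.0, -0.0]
contact_force: [-0.1, -0.8, 1.8]
gripper_width: 0.689
```

jog_arm(increments=[{"slide": [0, 0, 0], "rotation": [0, 0, 0]}, {"slide": [0, 0, 0], "rotation": [0, 0, 0]}, {"slide": [0, 0, 0], "rotation": [0, 0, 0]}, {"slide": [0, 0, 0], "rotation": [0, 0, 0]}, {"slide": [0, 0, 0], "rotation": [0, 0, 0]}, {"slide": [0, 0, -5], "rotation": [0, 0, 0]}, {"slide": [0, 0, -15], "rotation": [0, 0, 0]}, {"slide": [0, 0, -25], "rotation": [0, 0, 0]}, {"slide": [0, 0, -30], "rotation": [0, 0, 0]}, {"slide": [0, 0, -25], "rotation": [0, 0, 0]}, {"slide": [20, 0, 0], "rotation": [0, 0, 0]}, {"slide": [30, 0, 0], "rotation": [0, 0, 0]}, {"slide": [30, 0, 0], "rotation": [0, 0, 0]}, {"slide": [30, 0, 0], "rotation": [0, 0, 0]}, {"slide": [30, 0, 0], "rotation": [0, 0, 0]}, {"slide": [30, 0, 0], "rotation": [0, 0, 0]}, {"slide": [20, 0, 0], "rotation": [0, 0, 0]}, {"slide": [0, 0, 0], "rotation": [0, 0, 0]}, {"slide": [0, 0, 0], "rotation": [0, 0, 0]}, {"slide": [0, 0, 0], "rotation": [0, 0, 0]}], fingers=1)

```text
time: 50.62
tool_pos: [0.4433, 0.0682, 0.2243]
tool_rot: [0.001, -0.009, 1.0, -0.0]
contact_force: [-0.5, -0.2, -0.4]
gripper_width: 1.001
```

```bash
python3 - <<'E'
from h import *
plan(471.9,170,60,116.2)
for n in("side","top"):
    d=cam(n); cv2.imwrite(f"pics/{n}3.png",cv2.resize(d["frame"],(800,600),interpolation=cv2.INTER_CUBIC))
    w=place_of("weight_mid",n); print(n,[(np.round(x["uv"],1),round(float(x["score"]),2)) for x in w],proj(d,[[.472,.17,.02]]))
    try:
        m=comp(d,proj(d,[[.472,.17,.02]])[0]); p,c=fit("weight",[(d,m)],np.array([.472,.17,.457])); print(n,p[:2]*1000,np.degrees(p[2]),c,m.sum())
    except Exception as e: print(e)
    topface(n,.632,.071,.148)
E
```

```text
t 50.62 pos [443.3  68.2 224.3] jaw 91.0 j6 -1.60 grip 1.001 F [-0.5 -0.2 -0.4] rotvec [ -0.04   0.14 -25.2 ] slide [-70.6  78.7 164.3]
side [(array([216. , 180.7]), 0.9)] [[214.34587117 179.42396622]]
side [471.36531209 171.45565184] 26.256663127348876 0.05161992087960243 517.0
side top@ 0.148 [631.3  73. ] yaw 0.0 cost 0.063 ref 249.5
top [(array([185. , 220.6]), 0.45)] [[185.01947437 220.86517384]]
top [477.76373752 149.05803074] 90.4258939539319 0.9559565782546997 17189.0
top top@ 0.148 [632.   71.7] yaw 1.0 cost 0.042 ref 229.0
```

View pics/side3.png

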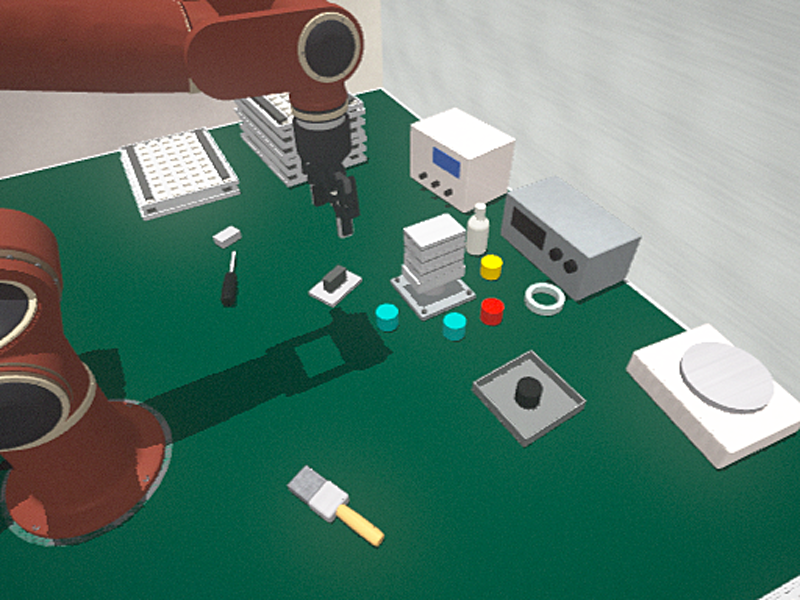

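View pics/top3.png

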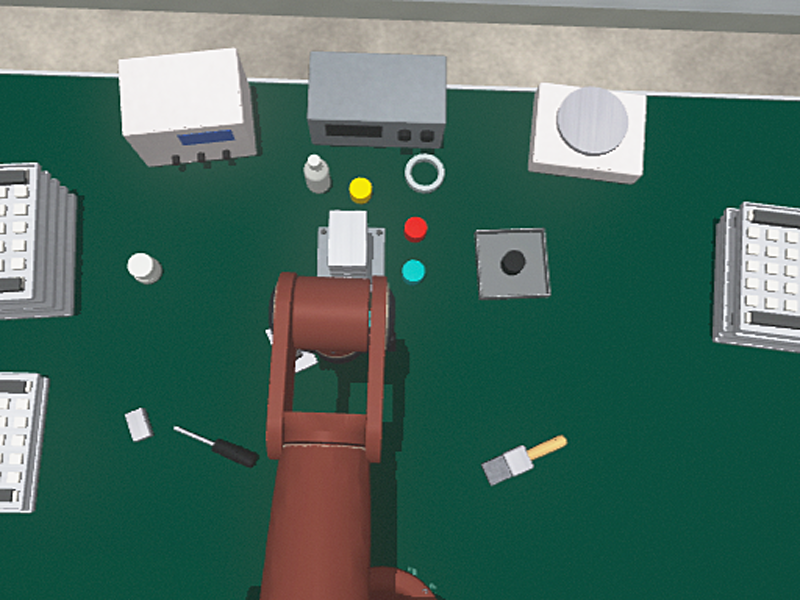

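jog_arm(increments=[{"slide": [0, 0, 0], "rotation": [0, 0, -6.3]}, {"slide": [0, 0, 0], "rotation": [0, 0, -6.3]}, {"slide": [0, 0, 0], "rotation": [0, 0, -6.3]}, {"slide": [0, 0, 0], "rotation": [0, 0, -6.3]}, {"slide": [-17.5, 20, 20], "rotation": [0, 0, 0]}, {"slide": [-17.5, 20, 20], "rotation": [0, 0, 0]}, {"slide": [-17.5, 20, 20], "rotation": [0, 0, 0]}, {"slide": [-17.5, 19, 20], "rotation": [0, 0, 0]}, {"slide": [0, 0, 30], "rotation": [0, 0, 0]}, {"slide": [0, 0, 30], "rotation": [0, 0, 0]}, {"slide": [0, 0, 20], "rotation": [0, 0, 0]}, {"slide": [0, 0, 0], "rotation": [0, 0, 0]}, {"slide": [0, 0, 0], "rotation": [0, 0, 0]}, {"slide": [0, 0, 0], "rotation": [0, 0, 0]}, {"slide": [0, 0, 0], "rotation": [0, 0, 0]}, {"slide": [0, 0, 0], "rotation": [0, 0, 0]}, {"slide": [0, 0, 0], "rotation": [0, 0, 0]}], fingers=0.6)

```text
time: 52.63
tool_pos: [0.4715, 0.1702, 0.0646]
tool_rot: [0.001, -0.227, 0.974, -0.0]
contact_force: [0.8, 0.7, -0.4]
gripper_width: 0.601
```

```bash
python3 - <<'E'
from h import *
d=cam("side"); cv2.imwrite('pics/w0.png',cv2.resize(d["frame"][110:230,160:300],None,fx=5,fy=5,interpolation=cv2.INTER_CUBIC))
m=comp(d,proj(d,[[.46,.15,.01]])[0]); print(m.sum())
plan(472,170.5,16,116.2)
E
```

```text
85153.0
t 52.68 pos [471.2 170.1  64.2] jaw 116.2 j6 -1.83 grip 0.601 F [ 0.6 -0.  -0.5] rotvec [-0.03  0.13 -0.01] slide [-0.9 -0.  48.2]
```

View pics/w0.png

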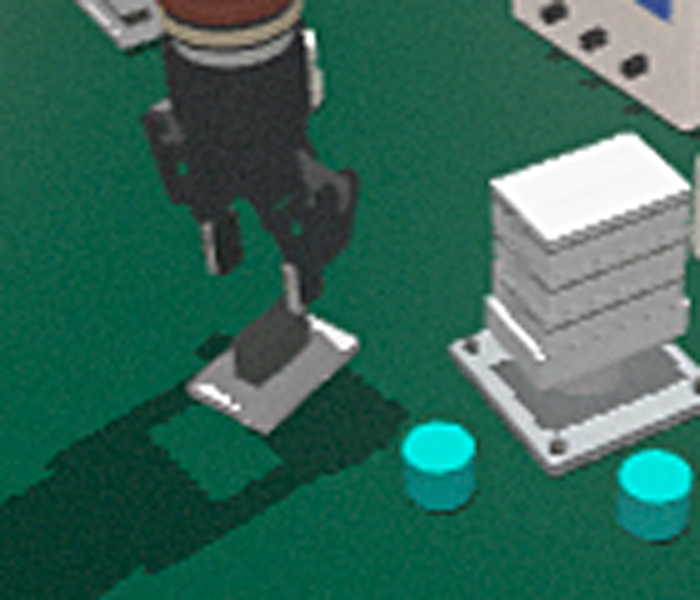

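Stack looks square; the weight is directly below the open jaws.

jog_arm(increments=[{"slide": [-0.7, 0, 15], "rotation": [0, 0, 0]}, {"slide": [0, 0, 15], "rotation": [0, 0, 0]}, {"slide": [0, 0, 10], "rotation": [0, 0, 0]}, {"slide": [0, 0, 6], "rotation": [0, 0, 0]}, {"slide": [0, 0, 0], "rotation": [0, 0, 0]}, {"slide": [0, 0, 0], "rotation": [0, 0, 0]}, {"slide": [0, 0, 0], "rotation": [0, 0, 0]}, {"slide": [0, 0, 0], "rotation": [0, 0, 0]}, {"slide": [0, 0, 0], "rotation": [0, 0, 0]}])

```text
time: 53.43
tool_pos: [0.4716, 0.1705, 0.0177]
tool_rot: [0.001, -0.227, 0.974, -0.0]
contact_force: [0.1, 0.0, 0.1]
gripper_width: 0.601
```

jog_arm(increments=[{"slide": [0, 0, 0], "rotation": [0, 0, 0]}, {"slide": [0, 0, 0], "rotation": [0, 0, 0]}, {"slide": [0, 0, 0], "rotation": [0, 0, 0]}, {"slide": [0, 0, 0], "rotation": [0, 0, 0]}, {"slide": [0, 0, 0], "rotation": [0, 0, 0]}, {"slide": [0, 0, 0], "rotation": [0, 0, 0]}, {"slide": [0, 0, 0], "rotation": [0, 0, 0]}, {"slide": [0, 0, 0], "rotation": [0, 0, 0]}], fingers=0.1)

```text
time: 54.1
tool_pos: [0.4715, 0.1704, 0.0174]
tool_rot: [0.0, -0.227, 0.974, -0.0]
contact_force: [-0.3, 0.2, 5.0]
gripper_width: 0.216
```

```bash
python3 - <<'E'
from h import *
plan(472,170.5,0,116.2)
E
```

```text
t 54.10 pos [471.5 170.4  17.4] jaw 116.2 j6 -1.83 grip 0.216 F [-0.3  0.2  5. ] rotvec [-0.02  0.05  0.  ] slide [-0.5 -0.1 17.4]
```

jog_arm(increments=[{"slide": [0, 0, -5], "rotation": [0, 0, 0]}, {"slide": [0, 0, -10], "rotation": [0, 0, 0]}, {"slide": [0, 0, -20], "rotation": [0, 0, 0]}, {"slide": [0, 0, -30], "rotation": [0, 0, 0]}, {"slide": [0, 0, -30], "rotation": [0, 0, 0]}, {"slide": [0, 0, -30], "rotation": [0, 0, 0]}, {"slide": [0, 0, -30], "rotation": [0, 0, 0]}, {"slide": [0, 0, -25], "rotation": [0, 0, 0]}, {"slide": [0, 0, -10], "rotation": [0, 0, 0]}, {"slide": [0, 0, 0], "rotation": [0, 0, 5]}, {"slide": [0, 0, 0], "rotation": [0, 0, 5]}, {"slide": [0, 0, 0], "rotation": [0, 0, 5]}, {"slide": [0, 0, 0], "rotation": [0, 0, 5]}, {"slide": [0, 0, 0], "rotation": [0, 0, 5.2]}, {"slide": [0, 0, 0], "rotation": [0, 0, 0]}, {"slide": [0, 0, 0], "rotation": [0, 0, 0]}, {"slide": [0, 0, 0], "rotation": [0, 0, 0]}, {"slide": [0, 0, 0], "rotation": [0, 0, 0]}])

```text
time: 55.6
tool_pos: [0.4707, 0.1703, 0.2064]
tool_rot: [-0.0, -0.009, 1.0, -0.0]
contact_force: [-0.4, 0.2, -2.9]
gripper_width: 0.219
```

```bash
python3 - <<'E'
from h import *
plan(631.7,71.6,207.5,91)
d=cam("side"); cv2.imwrite('pics/w1.png',cv2.resize(d["frame"][50:230,160:320],None,fx=3.3,fy=3.3,interpolation=cv2.INTER_CUBIC))
E
```

```text
t 55.60 pos [470.7 170.3 206.4] jaw 91.1 j6 -1.39 grip 0.219 F [-0.4  0.2 -2.9] rotvec [-0.01 -0.05  0.07] slide [-159.3 -101.5   -1.1]
```

View pics/w1.png

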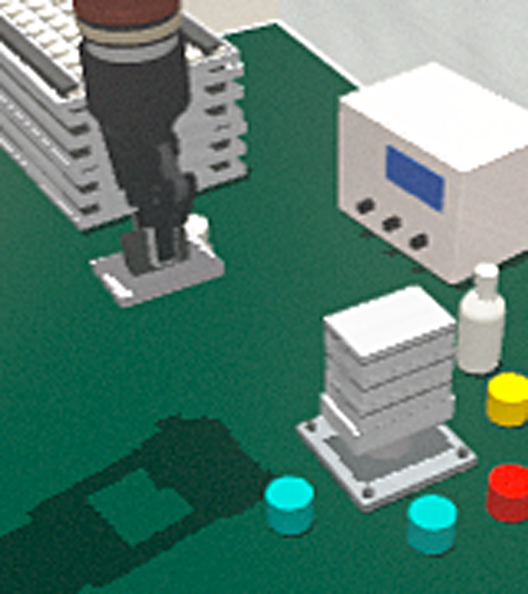

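jog_arm(increments=[{"slide": [-7.1, -4.7, 0], "rotation": [0, 0, 0]}, {"slide": [-14.5, -9.2, 0], "rotation": [0, 0, 0]}, {"slide": [-14.5, -9.2, 0], "rotation": [0, 0, 0]}, {"slide": [-14.5, -9.2, 0], "rotation": [0, 0, 0]}, {"slide": [-14.5, -9.2, 0], "rotation": [0, 0, 0]}, {"slide": [-14.5, -9.2, 0], "rotation": [0, 0, 0]}, {"slide": [-14.5, -9.2, 0], "rotation": [0, 0, 0]}, {"slide": [-14.5, -9.2, 0], "rotation": [0, 0, 0]}, {"slide": [-14.5, -9.2, 0], "rotation": [0, 0, 0]}, {"slide": [-14.5, -9.2, 0], "rotation": [0, 0, 0]}, {"slide": [-14.5, -9.2, 0], "rotation": [0, 0, 0]}, {"slide": [-7.1, -4.7, 0], "rotation": [0, 0, 0]}, {"slide": [0, 0, 0], "rotation": [0, 0, 0]}, {"slide": [0, 0, 0], "rotation": [0, 0, 0]}, {"slide": [0, 0, 0], "rotation": [0, 0, 0]}, {"slide": [0, 0, 0], "rotation": [0, 0, 0]}, {"slide": [0, 0, 0], "rotation": [0, 0, 0]}, {"slide": [0, 0, 0], "rotation": [0, 0, 0]}, {"slide": [0, 0, 0], "rotation": [0, 0, 0]}])

```text
time: 57.23
tool_pos: [0.6317, 0.0721, 0.2071]
tool_rot: [0.0, -0.009, 1.0, -0.0]
contact_force: [-0.8, -0.9, -3.2]
gripper_width: 0.218
```

```bash
python3 - <<'E'
from h import *
d=cam("side")
im=cv2.resize(d["frame"][60:190,220:340],None,fx=4.6,fy=4.6,interpolation=cv2.INTER_CUBIC)
cv2.imwrite('pics/w2.png',im)
plan(631.7,71.6,165.4,91)
E
```

```text
t 57.28 pos [631.7  72.  207.1] jaw 91.0 j6 -1.59 grip 0.224 F [-0.6 -1.2 -3.5] rotvec [-0.    0.01  0.03] slide [ 0.  -0.4 41.7]
```

View pics/w2.png

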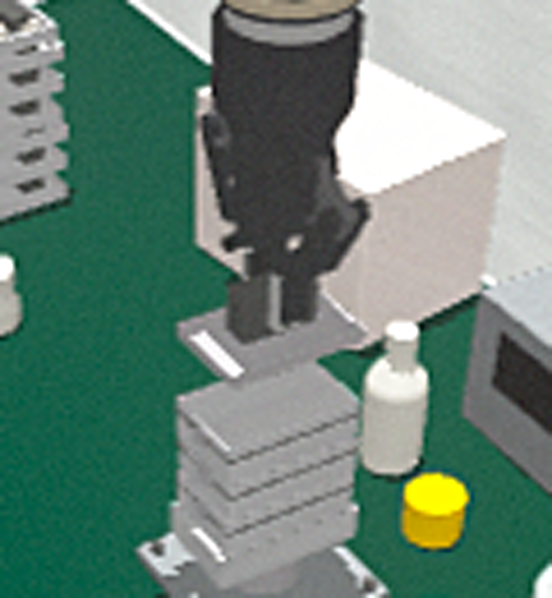

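jog_arm(increments=[{"slide": [0, -0.3, 10], "rotation": [0, 0, 0]}, {"slide": [0, 0, 13], "rotation": [0, 0, 0]}, {"slide": [0, 0, 10], "rotation": [0, 0, 0]}, {"slide": [0, 0, 5], "rotation": [0, 0, 0]}, {"slide": [0, 0, 0], "rotation": [0, 0, 0]}, {"slide": [0, 0, 0], "rotation": [0, 0, 0]}, {"slide": [0, 0, 0], "rotation": [0, 0, 0]}, {"slide": [0, 0, 0], "rotation": [0, 0, 0]}, {"slide": [0, 0, 0], "rotation": [0, 0, 0]}])

```text
time: 58.03
tool_pos: [0.6321, 0.0715, 0.1692]
tool_rot: [0.0, -0.009, 1.0, -0.0]
contact_force: [0.6, -0.4, -2.3]
gripper_width: 0.224
```

```bash
python3 - <<'E'
from h import *
d=cam("side")
cv2.imwrite('pics/w3.png',cv2.resize(d["frame"][80:190,230:330],None,fx=5.4,fy=5.4,interpolation=cv2.INTER_CUBIC))
plan(631.7,71.6,165.4,91)
E
```

```text
t 58.08 pos [632.1  71.4 169.1] jaw 91.0 j6 -1.59 grip 0.221 F [-0.4 -0.2 -2.7] rotvec [-0.    0.02 -0.  ] slide [0.4 0.2 3.7]
```

View pics/w3.png

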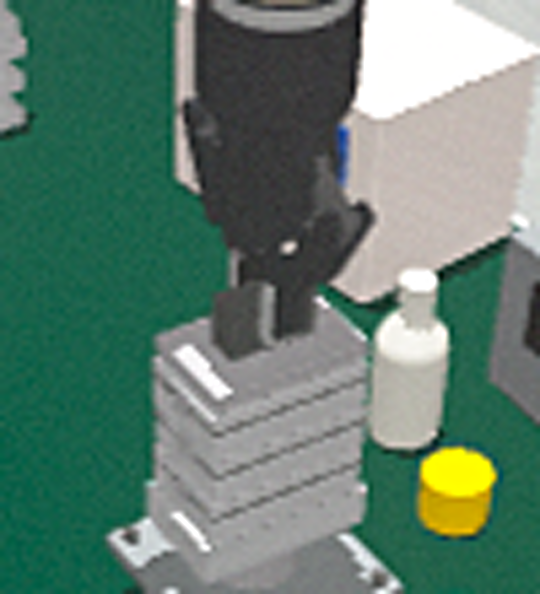

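jog_arm(increments=[{"slide": [0.8, 0.2, 1], "rotation": [0, 0, 0]}, {"slide": [0, 0, 1], "rotation": [0, 0, 0]}, {"slide": [0, 0, 1], "rotation": [0, 0, 0]}, {"slide": [0, 0, 1], "rotation": [0, 0, 0]}, {"slide": [0, 0, 0.2], "rotation": [0, 0, 0]}, {"slide": [0, 0, 0], "rotation": [0, 0, 0]}, {"slide": [0, 0, 0], "rotation": [0, 0, 0]}, {"slide": [0, 0, 0], "rotation": [0, 0, 0]}])

```text
time: 58.75
tool_pos: [0.6314, 0.0717, 0.1655]
tool_rot: [0.0, -0.009, 1.0, -0.0]
contact_force: [-1.8, -0.1, 1.9]
gripper_width: 0.222
```

Seated. Release and withdraw.

jog_arm(increments=[{"slide": [0, 0, 0], "rotation": [0, 0, 0]}, {"slide": [0, 0, 0], "rotation": [0, 0, 0]}, {"slide": [0, 0, 0], "rotation": [0, 0, 0]}, {"slide": [0, 0, 0], "rotation": [0, 0, 0]}, {"slide": [0, 0, 0], "rotation": [0, 0, 0]}, {"slide": [0, 0, -5], "rotation": [0, 0, 0]}, {"slide": [0, 0, -15], "rotation": [0, 0, 0]}, {"slide": [0, 0, -25], "rotation": [0, 0, 0]}, {"slide": [0, 0, -30], "rotation": [0, 0, 0]}, {"slide": [0, 0, -15], "rotation": [0, 0, 0]}, {"slide": [20, 0, 0], "rotation": [0, 0, 0]}, {"slide": [30, 0, 0], "rotation": [0, 0, 0]}, {"slide": [30, 0, 0], "rotation": [0, 0, 0]}, {"slide": [30, 0, 0], "rotation": [0, 0, 0]}, {"slide": [30, 0, 0], "rotation": [0, 0, 0]}, {"slide": [30, 0, 0], "rotation": [0, 0, 0]}, {"slide": [20, 0, 0], "rotation": [0, 0, 0]}, {"slide": [0, 0, 0], "rotation": [0, 0, 0]}, {"slide": [0, 0, 0], "rotation": [0, 0, 0]}, {"slide": [0, 0, 0], "rotation": [0, 0, 0]}], fingers=0.6)

```text
time: 60.42
tool_pos: [0.4418, 0.0683, 0.2556]
tool_rot: [0.001, -0.009, 1.0, -0.0]
contact_force: [0.6, -0.5, 0.3]
gripper_width: 0.599
```

```bash
python3 - <<'E'
from h import *
plan(631.7,71.6,165.4,91)
a=cam("side")["frame"][80:220,220:340]; b=cam("top")["frame"][100:220,160:280]
cv2.imwrite('pics/fin.png',np.hstack([cv2.resize(a,(400,467),interpolation=cv2.INTER_CUBIC),cv2.resize(b,(400,400),interpolation=cv2.INTER_CUBIC)[:, :] if 0 else cv2.copyMakeBorder(cv2.resize(b,(400,400),interpolation=cv2.INTER_CUBIC),0,67,0,0,cv2.BORDER_CONSTANT)]))
cv2.imwrite('pics/fin_all.png',cv2.resize(cam("side")["frame"],(800,600)))
E
```

```text
t 60.42 pos [441.8  68.3 255.6] jaw 91.0 j6 -1.60 grip 0.599 F [ 0.6 -0.5  0.3] rotvec [-0.    0.11 -0.  ] slide [-189.9   -0.    90.2]
```

View pics/fin.png

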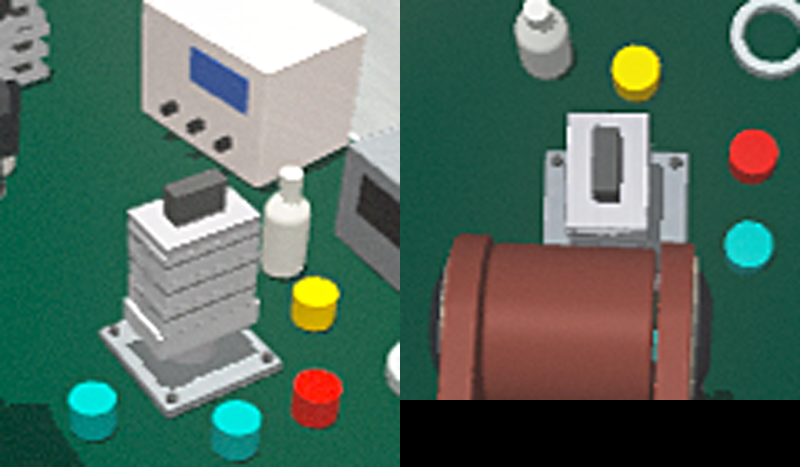

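View pics/fin_all.png

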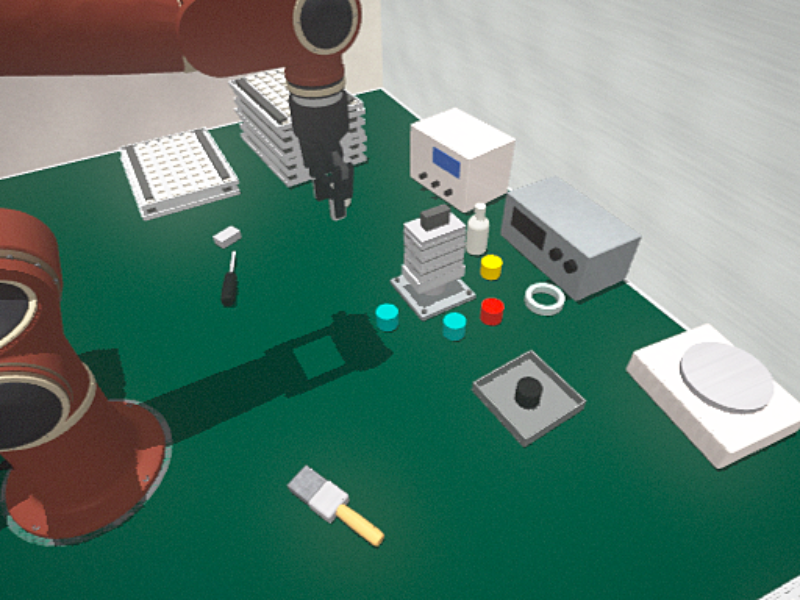

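```bash
python3 -c "
from plant import manip
print(manip.job_done())"
```

```text
the job is handed in; nothing more can be done
None
```

The job is finished and handed in at about 60 s of the 210 s allowed.

- **Cap:** I lifted the black dust cap off the post and set it upright near the middle of the small-parts tray. The last picture shows it still there.
- **Carrier:** I fitted it over the post already turned to the keyway. The tab dropped in without any searching, and the plate came to rest on the flange: the tool stood 41.0 mm high, as expected for the plate fully home.
- **Cases:** Three were on the bench; I saw no others in either camera. All three are stacked lengthwise on the carrier. Each seated at its expected height.
- **Weight:** It is set on top along the column, with the robot withdrawn clear.

**Last checks:**
- After each case was placed, the top camera put the top face at x 632–634 mm, y about 72 mm and 1 to 1.6° of turn. The estimated post axis is x 632 mm, y 71.5 mm, and the carrier sits at about 1°.
- I judged the weight's alignment from the final pictures only, not by measurement. Just before setting it down I moved it about 0.8 mm because it looked slightly off.
- The bystanders and coloured caps in view look undisturbed, and nothing I saw suggested a knock or a slipped grip.

**Disagreements:**
- The two cameras differ by about 3–5 mm sideways at bench level, so I used their average. The centring of the jaws on the cap and the carrier agreed with that average to about 1 mm.
- One side-camera fit of the second case failed because the arm blocked the view; I relied on the top camera there.

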